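# Find the heavy side of a stalled jar rotator

## Robot

A 6-joint arm with a two-finger parallel gripper is mounted at the origin on the work surface. World frame = base frame: x ahead of the robot, y to its left, z up, the work surface at z = 0. Lengths are in m, angles in rad, forces in N, time in s.
With the tool pointing down it reaches from about 0.225 to 0.875 m from the base axis. Payload 3.4 kg.
Tool frame: the origin (TCP) lies on the centre line of the jaws, within the pads' length; the fingertips stand 17 mm ahead of it and the grasp point (between the pads) lies 2 mm behind it (nose_length is the distance from the TCP to the fingertips, in m); z points along the fingers, y is the line along which they close (so a half turn about z gives the same grasp; the last joint's range is limited). The gripper opens to 85 mm and grips with 20 to 120 N. Pads are 22 mm wide; open, the fingers measure 114 mm over their backs; the gripper's body (76 mm by 85 mm) begins 54 mm behind the grasp point. The pads swing forward as they close: fully open they stand 13 mm farther back than shut.
Start: joints at [-1.308, 0.276, 1.505, -0, 1.361, -0.121], TCP at [0.215, -0.533, 0.248] pointing down, gripper open.
Joint ranges: [-2.89, 2.89], [-0.75, 2.08], [0.22, 2.7], [-1.18, 4.32], [0.11, 2.71], [-2.7, 2.7]. Speed limits (rad/s): [2.57, 2.57, 3.14, 3.14, 3.14, 3.14].

## Interface

Orientations are given as a unit quaternion [w, x, y, z].
In Python, from rig import get_state, get_image, sign_off, find_in, place_of, nose_length gives the robot as it stands.
- The arm moves only by the tool apply_moves, never from a script. Its argument "deltas" is one flat list of numbers, 5 for each row, row after row: the finger opening in mm, from 0 to 85.4, then the shift along the tool's x, y, z in mm, then the turn about the tool's z in degrees. A call has 1 to 12 rows; each row is the pose to reach, as a shift and turn from the pose commanded when the call began, along the tool's axes at that moment; what a row does not reach only later rows make up. A row lasts 1/12 s, in which the tool goes at most 41.7 mm and 7.16 degrees, less where a joint would pass 70% of its speed; a pose out of reach is approached as far as the arm can. A call with a gripper value outside its range is refused whole. The fingers move at their own pace and stop on an object; "squeeze" is the grip in N (left out, the last holds). Time passes only in rows, so rows that repeat a pose let the fingers close. It gives the time, the measured TCP pose, the force, the opening and the grip force at its end, in the units of the state.
- get_state(): the state, without advancing time (a new reading comes with each control period).
- get_image(name): name is "scene" or "top" or "wrist"; returns a dict with "frame" (480x640x3 uint8, red, green, blue), "K" (3x3 intrinsics, pixels), "position" and "orientation" of the camera in the world. Camera axes: x right, y down, z forward; pixel columns grow to the right and rows downward; lengths in m; the calibration is good to about 2 mm. A picture is of the moment at which its call begins. There is no depth.
- sign_off(): hands the job in; it is judged then, once.
Trained networks look in a picture, given as the dict that the camera call returned (one of the last four; its "shot" number tells which), for a name from the list of things; names that differ only in an ending like _2 or _b are one class to them, and where a whole thing is asked for, a point or a joint stands for the part that bears it (a point fixed in the world has none). Each returns a list of dicts, best first, with "score" (0 to 1); they miss things now and then, are a little off and sometimes report something else, mostly with a low value. They report only what shows in the picture. A call takes as long as a camera call.
- find_in(query, picture): "point" ([column, row] in pixels, amid what is visible of it).
- place_of(query, picture): "point" ([column, row] in pixels: a listed point, or the origin of a listed thing).
The state is a dict: "clock": time; "qpos": joint angles; "qd": joint speeds; "effort": joint torques, N m; "position": TCP position; "ee_rot": TCP orientation; "contact_force": force on the tool from outside, world axes, zero at the start; "moment": the same for the moment, N m; "width": finger opening in m; "gripper_force": force on a finger pad.
Only numpy, scipy, OpenCV 4.12 (cv2) and the standard library are available. Lean on these libraries where they do the work, as an engineer would, in place of code of your own. Each camera call takes 0.05 s, during which the arm holds its last target. There are 200 camera calls.

## Task

The jar rotator has stalled on a lopsided load. First slide its speed control all the way to the stop at the slow end, so that it cannot start under your hand, and only then take hold of the disc, turn it by hand to feel which side is heavy, and finish with the disc held still in your grip, heavy side straight down, so that a colleague can clip a counterweight in at the top. Do not let go at the end, and leave the loose things on the bench where they are.

Things in the scene. Friction and masses are not known exactly. Their poses are not given: they have to be found in the camera images.
- rotator: Bench rotator turning sealed jars end over end, fixed. Origin on the bench, mid base plate (340 x 180 mm). z up, x along the level shaft from control deck to disc, y to the left of x. Deck: 180 mm wide, flat top 50 mm above the bench, x -170 to -35 mm. Motor column: 112 mm wide, top at 221 mm, x -35 to 55 mm. The disc is in front of the column, behind it a 34 mm gap.
- speed (a joint): Speed control, a cap sliding in a slot along the rotator's y. Value: distance in m from the stop at the slow end (0 = at that stop, at the rotator's +y end, where the white bars printed beside the slot are shortest); grows to 0.08 towards the rotator's -y. Moves with about 2 N and stays where it is left.
- speed_top (a point): Centre of the top of the speed control's cap, 76 mm above the bench. The cap is 26 mm along the rotator's x, 14 mm along its y (the sliding direction, pinch it across this) and 24 mm tall, its lower edge 2 mm above the deck.
- hub (a point): Centre of the disc: on the shaft axis, midway through its thickness, 175 mm above the bench, 94 mm from the rotator's origin along its x. Upright aluminium disc, 260 mm diameter, 10 mm thick, square to the shaft. Its bare rim (top at 305 mm) can be pinched across the 10 mm from above or tilted; jars on its front reach out to 100 mm from the axis.
- disc (a joint): Disc angle in rad, right-handed about the rotator's x, no limit; zero says nothing of the heavy side, which is new each time and unseen: five like opaque jars, 37 x 58 mm, unequally filled, 39 mm proud of the disc's front. Stalled gears drag with 0.36 N m either way and hold the disc anywhere; the heavy side adds or takes at most 0.2 to 0.31 N m (when level with the shaft).
- spare_jar: Loose jar like those on the disc, 37 x 58 mm, standing on the bench; origin at the centre of its underside. Leave alone.
- bottle: Amber reagent bottle, 72 mm in diameter, 165 mm tall; origin at the centre of its underside. Leave alone.
- kit_box: White and blue carton, 85 x 165 x 45 mm; origin at the centre of its underside. Leave alone.
- tube_rack: White tube rack, 90 x 130 mm, 72 mm tall with its tubes; origin at the centre of its underside. Leave alone.

How it is judged:
By the outcome, as a careful person would: the job done as asked, in the order asked, and still so for the second after the job is handed in, while the arm keeps its last pose, push and grip.
It also fails if it takes over 72 s, if anything falls off the work surface, if the arm or the gripper's body presses on something with over 40 N, if the wrist force passes 120 N, or if a joint passes its speed limit or range.

## Working session

There is one attempt and no reset: what is moved stays moved. The work goes in short steps, Python scripts to look and compute and a tool call to move; the robot and the scene stay as the last step left them, time stands still between calls to the robot, and variables do not carry over. Pictures are saved under pics/ and viewed, at most 10 in all, crops included, and the job is handed in when it is done.

Besides the shell and the picture viewer there is one more tool, called after ">>>" in YAML: its name, and indented under it one key for each argument. apply_moves: Moves the arm, as the interface text tells. Its arguments: {"type":"object","properties":{"deltas":{"type":"array"},"squeeze":{"type":"number"}},"required":["deltas"]}

```bash
ls; mkdir -p pics
python3 - <<'E'
from rig import *
import cv2, numpy as np
s=get_state();print({k:np.round(v,3) for k,v in s.items()}, nose_length() if callable(nose_length) else nose_length)
for n in ["scene","top"]:
    p=get_image(n);cv2.imwrite(f"pics/{n}0.png",p["frame"][:,:,::-1])
    print(n,p["K"].tolist(),np.round(p["position"],4),np.round(p["orientation"],4))
    for q in ["rotator","speed_top","hub","spare_jar","bottle","kit_box","tube_rack"]:
        print(q,[(np.round(d["point"],1).tolist(),round(d["score"],2)) for d in place_of(q,p)[:2]])
E
```

```text
pics
{'clock': np.float64(0.0), 'qpos': array([-1.308,  0.277,  1.506,  0.   ,  1.361, -0.121]), 'qd': array([ 0.   ,  0.001, -0.   ,  0.002, -0.001,  0.001]), 'effort': array([-0.0000e+00, -4.1678e+01, -2.4581e+01, -0.0000e+00,  1.1000e-02,
       -0.0000e+00]), 'position': array([ 0.215, -0.533,  0.247]), 'ee_rot': array([-0.001,  0.982,  0.191, -0.   ]), 'contact_force': array([-0.052,  0.848,  0.411]), 'moment': array([ 0.023,  0.065, -0.005]), 'gripper_force': np.float64(0.0), 'width': np.float64(0.085)} 0.017
scene [[537.6763483708299, 0.0, 318.2405783570239], [0.0, 537.6763483708299, 245.08150949298965], [0.0, 0.0, 1.0]] [0.7579 0.511  0.9578] [-0.0622  0.2142  0.9367 -0.27  ]
rotator [([312.6, 292.8], 0.87)]
speed_top [([364.1, 246.1], 0.5)]
hub []
spare_jar [([354.9, 406.8], 0.56)]
bottle [([299.7, 180.0], 0.9)]
kit_box [([213.3, 211.5], 0.97)]
tube_rack [([461.0, 359.4], 0.67)]
top [[493.74460667626215, 0.0, 311.70568153712594], [0.0, 493.74460667626215, 237.89640698562042], [0.0, 0.0, 1.0]] [0.4359 0.0335 1.0878] [ 0.0255 -0.7046  0.7085 -0.0316]
rotator [([291.3, 231.2], 0.63)]
speed_top [([299.8, 278.6], 0.4)]
hub [([277.8, 172.1], 0.88)]
spare_jar [([187.6, 210.9], 0.89)]
bottle [([421.0, 270.7], 0.88), ([179.2, 314.7], 0.17)]
kit_box [([418.7, 175.6], 0.64)]
tube_rack [([178.7, 313.2], 0.83)]
```

View pics/scene0.png

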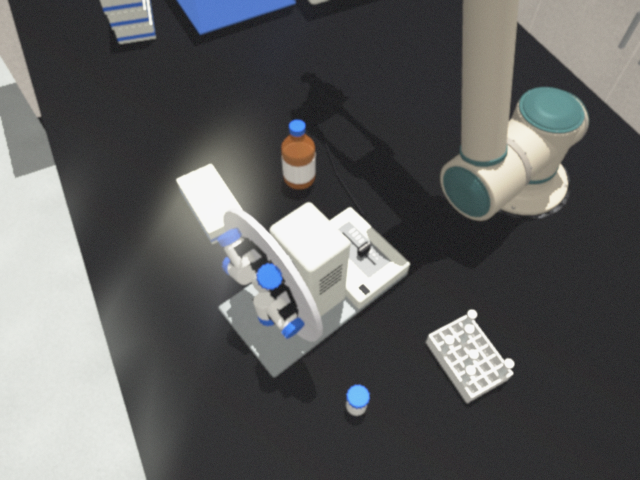

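View pics/top0.png

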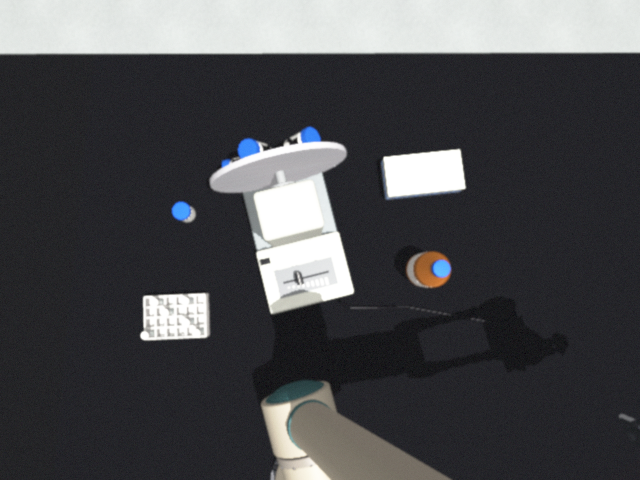

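```bash
cat > h.py <<'E'
from rig import *
import numpy as np, cv2
from scipy.spatial.transform import Rotation as R
from scipy.optimize import least_squares
def rot(q): return R.from_quat(np.r_[q[1:],q[0]]).as_matrix()
def proj(p,X):
    c=(np.atleast_2d(X)-p["position"])@rot(p["orientation"]); c=c@p["K"].T
    return c[:,:2]/c[:,2:]
def unproj(p,uv,z):
    d=rot(p["orientation"])@np.linalg.solve(p["K"],[uv[0],uv[1],1]); o=np.array(p["position"])
    return o+d*(z-o[2])/d[2]
def toW(pose,L):
    c,s=np.cos(pose[2]),np.sin(pose[2]); L=np.atleast_2d(L)
    return np.c_[pose[0]+c*L[:,0]-s*L[:,1],pose[1]+s*L[:,0]+c*L[:,1],L[:,2]]
E
python3 - <<'E'
from h import *
t=get_image("top");s=get_image("scene")
L=np.array([[-.035,.09,.05],[-.035,-.09,.05],[-.17,-.09,.05],[-.17,.09,.05],[.094,0,.175],[.055,.056,.221],[.055,-.056,.221],[-.035,-.056,.221],[-.035,.056,.221]])
uv=np.array([[257,251],[340,234],[353,292],[270,311],[277.8,172.1],[254,191],[315,181],[322,228],[265,244]])
f=lambda x:(proj(t,toW(x,L))-uv).ravel()
r=least_squares(f,[.5,.05,.1],loss='soft_l1',f_scale=2);print(r.x);print(np.round(f(r.x).reshape(-1,2),1))
for p,pt in((t,(299.8,278.6)),(s,(364.1,246.1))):print("cap",unproj(p,pt,.076))
a=proj(s,toW(r.x,L));print(np.round(a))
# refine: draw on images
for n,p,(c0,r0,w,h) in(("top",t,(200,110,170,210)),("scene",s,(200,170,220,210))):
    im=cv2.resize(p["frame"][r0:r0+h,c0:c0+w,::-1],None,fx=3 if n=="scene" else 2.8,fy=3 if n=="scene" else 2.8,interpolation=cv2.INTER_CUBIC)
    k=3 if n=="scene" else 2.8
    im=cv2.resize(im,None,fx=.95,fy=.95);k*=.95
    for (u,v) in proj(p,toW(r.x,L)): cv2.circle(im,(int((u-c0+.5)*k),int((v-r0+.5)*k)),3,(0,0,255),1)
    th=np.linspace(0,2*np.pi,60)
    for (u,v) in proj(p,toW(r.x,np.c_[0*th+.089,.13*np.cos(th),.175+.13*np.sin(th)])): cv2.circle(im,(int((u-c0+.5)*k),int((v-r0+.5)*k)),1,(0,200,0),-1)
    if n=="top":A=im
    else:B=im
H=max(A.shape[0],B.shape[0]);A=A[:H];B=B[:H]
pad=lambda i:cv2.copyMakeBorder(i,0,H-i.shape[0],0,0,cv2.BORDER_CONSTANT)
o=np.hstack([pad(A),pad(B)]);f=min(800/o.shape[1],600/o.shape[0]);print(o.shape,f)
cv2.imwrite("pics/fit_top.png",A);cv2.imwrite("pics/fit.png",cv2.resize(o,None,fx=f*.999,fy=f*.999))
E
```

```text
[0.5452772  0.06232959 0.22266657]
[[-1.4  0.8]
 [-1.2 -1.5]
 [ 0.7  3.2]
 [-0.3  3.9]
 [ 2.7 -1.7]
 [-0.9  1.9]
 [-0.3 -2.1]
 [ 4.2 -0. ]
 [-0.7 -1.7]]
cap [0.43453647 0.04922931 0.076     ]
cap [0.43703846 0.05248364 0.076     ]
[[360. 301.]
 [302. 238.]
 [353. 204.]
 [413. 262.]
 [271. 273.]
 [310. 269.]
 [269. 223.]
 [311. 196.]
 [354. 239.]]
(598, 1079, 3) 0.7414272474513438
```

View pics/fit_top.png

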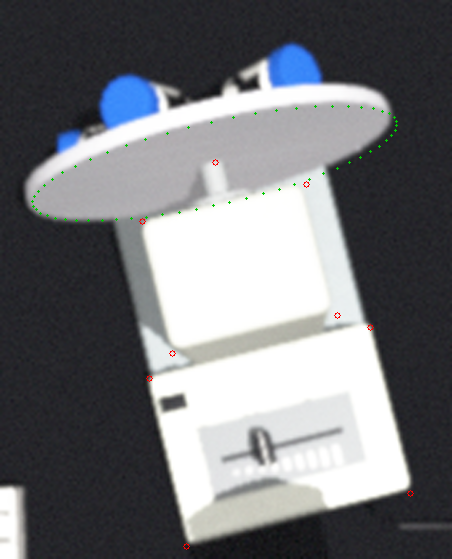

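View pics/fit.png

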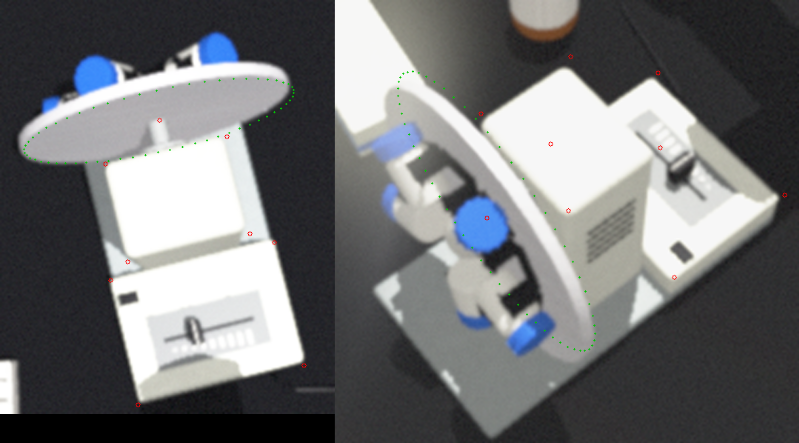

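Run:
```python
from h import *
t=get_image("top");s=get_image("scene")
D=[[-.035,.09,.05],[-.035,-.09,.05],[-.17,-.09,.05],[-.17,.09,.05]]
C=[[.055,.056,.221],[.055,-.056,.221],[-.035,-.056,.221],[-.035,.056,.221]]
tu=np.array([[148,379],[370,324],[411,487],[188,543],[142,220],[304,183],[331,310],[174,350]])/2.66+[199.5,109.5]
su=(np.array([[655,80],[777,196],[672,290],[568,214],[481,125],[567,66],[651,140]])-[335,0])/2.111+[199.5,169.5]
Lt=np.array(D+C);Ls=np.array([D[2],D[3],D[0]]+C)
th=np.linspace(0,2*np.pi,400)
rim=np.vstack([np.c_[0*th+x,.13*np.cos(th),.175+.13*np.sin(th)] for x in(.089,.099)])
def f(x,full=False):
    a=proj(t,toW(x,Lt))-tu-x[3:5]; b=proj(s,toW(x,Ls))-su-x[5:7]
    e=proj(t,toW(x,rim))-x[3:5]; g=proj(s,toW(x,rim))-x[5:7]
    k=np.array([e[:,0].min()-209.1,e[:,0].max()-347.3,e[:,1].min()-141.2,g[:,0].max()-322.2,g[:,0].min()-223.2])
    if full:print(np.round(a,1).tolist(),np.round(b,1).tolist(),np.round(k,1))
    return np.r_[a.ravel(),b.ravel(),k,x[3:]/1.0]
r=least_squares(f,[.545,.062,.22,0,0,0,0],loss='soft_l1',f_scale=1.5);f(r.x,1);x=r.x;print(np.round(x,4))
for p,pt,o in((t,(298.0,278.0),x[3:5]),(s,(364.1,246.1),x[5:7]),(t,(299.8,278.6),x[3:5])):
    w=unproj(p,np.array(pt)+o,.076);c,sn=np.cos(x[2]),np.sin(x[2]);d=w[:2]-x[:2]
    print("cap",w.round(4),"local",round(c*d[0]+sn*d[1],4),round(-sn*d[0]+c*d[1],4))
print("hub",toW(x,[.094,0,.175]))
```

```text
[[0.2, -0.8], [-0.2, -0.5], [0.1, 0.6], [0.2, 0.5], [-0.8, -0.1], [-0.4, -1.1], [1.7, 0.1], [-1.0, 0.2]] [[-0.7, -1.2], [2.1, 1.3], [0.3, -3.8], [-0.5, 1.5], [-1.6, -1.9], [-0.1, -1.5], [3.3, 6.1]] [ 0.4 -0.1  0.6  0.3 -0.7]
[ 0.5484  0.0639  0.2366 -0.1643 -0.4045  0.2271 -1.5255]
cap [0.4366 0.0532 0.076 ] local -0.1112 0.0159
cap [0.435  0.0496 0.076 ] local -0.1136 0.0127
cap [0.4354 0.0496 0.076 ] local -0.1133 0.0126
hub [[0.63982039 0.08588861 0.175     ]]
```

```bash
cat >> h.py <<'E'
P=[0.5484,0.0639,0.2366]
def loc(p):  # world->rotator
    c,s=np.cos(P[2]),np.sin(P[2]);d=np.array(p[:2])-P[:2]
    return np.array([c*d[0]+s*d[1],-s*d[0]+c*d[1],p[2]])
def delta(L,yaw=None):
    s=get_state();M=rot(s["ee_rot"]);y=np.arctan2(M[1,0],M[0,0])
    d=M.T@(toW(P,L)[0]-s["position"])*1000
    return d.round(1), None if yaw is None else round(np.degrees(y-yaw),2)
E
python3 -c "
from h import *
print(delta([-.1125,.014,.11],P[2]),rot(get_state()['ee_rot']).round(3))"
```

```text
(array([ 423.2, -459.3,  138.3]), np.float64(8.44)) [[ 0.927  0.374  0.   ]
 [ 0.374 -0.927 -0.   ]
 [-0.     0.    -1.   ]]
```

>>> apply_moves:
  deltas: [60,25,-27,0,4,60,50,-54,0,8.4,60,75,-81,0,8.4,60,100,-108,0,8.4,60,125,-135,0,8.4,60,150,-162,0,8.4,50,175,-189,0,8.4,50,200,-216,0,8.4,50,225,-243,0,8.4,50,250,-270,0,8.4,50,275,-297,0,8.4,50,300,-324,0,8.4]

```text
clock: 2.0
position: [0.3724, -0.1187, 0.2486]
ee_rot: [0.0, 0.993, 0.118, 0.0]
contact_force: [0.5, -0.3, -0.4]
width: 0.05
gripper_force: 0.0
```

```bash
python3 -c "
from h import *
print(delta([-.1125,.014,.11],P[2]))"
```

```text
(array([ 101.3, -150.4,  138.6]), np.float64(0.01))
```

>>> apply_moves:
  deltas: [40,20,-30,0,0,40,40,-60,0,0,40,60,-90,0,0,40,80,-120,10,0,40,101,-150,40,0,40,101,-150,80,0,40,101,-150,110,0,40,101,-150,120,0,40,101,-150,120,0]

```text
clock: 2.75
position: [0.4326, 0.0496, 0.1254]
ee_rot: [-0.001, 0.993, 0.119, -0.004]
contact_force: [0.2, -0.2, -0.0]
width: 0.04
gripper_force: 0.0
```

```bash
python3 -c "
from h import *
p=get_image('wrist');cv2.imwrite('pics/w1.png',p['frame'][:,:,::-1])
for n in ('wrist','top'):
  p=get_image(n);a=place_of('speed_top',p)
  for d in a[:2]:
    w=unproj(p,d['point'],.076);print(n,d['score'],w,loc(w))
print(loc(get_state()['position']),delta([-.1125,.014,.072],P[2]))"
```

```text
wrist 0.63 [0.43711024 0.0502735  0.076     ] [-0.11138332  0.01283931  0.076     ]
top 0.27 [ 0.64921418 -0.20551925  0.076     ] [ 0.03485402 -0.28554409  0.076     ]
[-0.11235956  0.01157739  0.12977332] (array([-0.3, -2.5, 57.8]), np.float64(0.01))
```

View pics/w1.png

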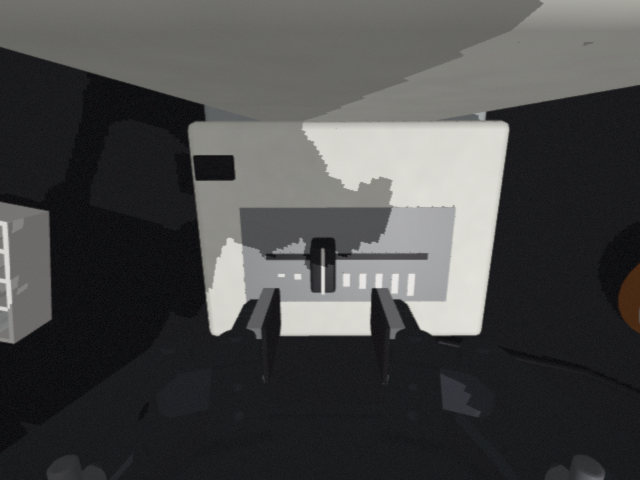

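>>> apply_moves:
  deltas: [40,0,-1.5,30,0,40,0,-1.5,57,0,40,0,-1.5,57,0,5,0,-1.5,57,0,5,0,-1.5,57,0,5,0,-1.5,57,0,5,0,-1.5,57,0,5,0,-5,57,0,5,0,-10,57,0,5,0,-15,57,0,5,0,-20,57,0]
  squeeze: 30

```text
clock: 3.92
position: [0.4317, 0.0683, 0.0729]
ee_rot: [0.001, 0.993, 0.119, 0.002]
contact_force: [-0.8, -2.2, 7.0]
width: 0.0132
gripper_force: 33.5
```

```bash
python3 -c "
from h import *
s=get_state();print(loc(s['position']),s['contact_force'],s['width'],s['gripper_force'])"
```

```text
[-0.11243882  0.03163916  0.07286163] [-0.8114409  -2.16451015  7.01967185] 0.013231224678778993 33.52503955364227
```

>>> apply_moves:
  deltas: [5,0,-2,-1,0,5,0,-4,-1,0,5,0,-6,-1,0,5,0,-8,-1,0,5,0,-9,-1,0]

```text
clock: 4.33
position: [0.4295, 0.0772, 0.0729]
ee_rot: [0.001, 0.993, 0.119, 0.001]
contact_force: [2.1, -5.0, 3.6]
width: 0.0131
gripper_force: 33.0
```

```bash
python3 -c "
from h import *
s=get_state();print(loc(s['position']),s['contact_force'],s['width'],s['gripper_force'])"
```

```text
[-0.1124775   0.04075162  0.07290405] [ 2.14566001 -5.04633032  3.64061026] 0.013118465123503066 33.03925037384033
```

>>> apply_moves:
  deltas: [5,0,-1,0,0,5,0,-2,0,0,5,0,-2,0,0]

```text
clock: 4.58
position: [0.4295, 0.0774, 0.0729]
ee_rot: [0.002, 0.993, 0.12, 0.001]
contact_force: [4.0, -8.4, 3.0]
width: 0.0131
gripper_force: 33.0
```

```bash
python3 -c "
from h import *
s=get_state();print(loc(s['position']),s['contact_force'],s['width'],s['gripper_force'])"
```

```text
[-0.11245698  0.04095162  0.07291436] [ 4.03062934 -8.36608922  2.98744997] 0.013146019757609354 33.013041615486145
```

>>> apply_moves:
  deltas: [30,0,0,0,0,30,0,0,0,0,30,0,0,-40,0,30,0,0,-80,0,30,0,0,-120,-7,30,0,0,-160,-14,30,0,0,-200,-21,40,0,0,-240,-28,40,0,0,-280,-35,40,20,20,-290,-42,40,50,30,-290,-49,40,85,38,-290,-56]

```text
clock: 5.58
position: [0.5189, 0.0622, 0.364]
ee_rot: [0.0, 0.82, 0.573, 0.001]
contact_force: [1.2, 0.6, -0.2]
width: 0.0401
gripper_force: 0.0
```

```bash
python3 -c "
from h import *
s=get_state();print(loc(s['position']),s['contact_force'],s['width'])
print(delta([.094,0,.36],P[2]+np.pi/2))"
```

```text
[-0.02905146  0.00520953  0.36403519] [ 1.22691522  0.61479081 -0.20862803] 0.04008421533532614
(array([ 63.8, 105.3,   4.2]), np.float64(-33.65))
```

>>> apply_moves:
  deltas: [40,15,25,4,-7,40,30,50,4,-14,40,45,75,4,-21,40,56,92,4,-28,40,64,105,4,-33.7,40,64,105,4,-33.7,40,64,105,4,-33.7]

```text
clock: 6.17
position: [0.6396, 0.0861, 0.3565]
ee_rot: [-0.002, 0.621, 0.784, -0.001]
contact_force: [-1.5, 0.7, -0.0]
width: 0.0399
gripper_force: 0.0
```

```bash
python3 -c "
from h import *
p=get_image('wrist');cv2.imwrite('pics/w2.png',p['frame'][:,:,::-1])
print([(d['score'],loc(unproj(p,d['point'],.076))) for d in place_of('speed_top',p)[:1]])
s=get_state();print(loc(s['position']),s['contact_force'],s['moment'])
print(delta([.094,0,.36],P[2]+np.pi/2))
for x in(.089,.099):print(proj(p,toW(P,[[x,-.03,.3014],[x,0,.305],[x,.03,.3014]])).round(1).tolist())"
```

```text
[(0.79, array([-0.11503066,  0.04068   ,  0.076     ]))]
[9.30025543e-02 9.52095385e-05 3.57864344e-01] [-0.23803407  0.21718108 -0.33841273] [0.01942962 0.02993757 0.01248704]
(array([-0.1,  1. , -2.1]), np.float64(-0.35))
[[317.8, 320.9], [316.9, 274.8], [316.4, 219.6]]
[[335.0, 320.8], [335.3, 274.7], [335.2, 219.5]]
```

View pics/w2.png

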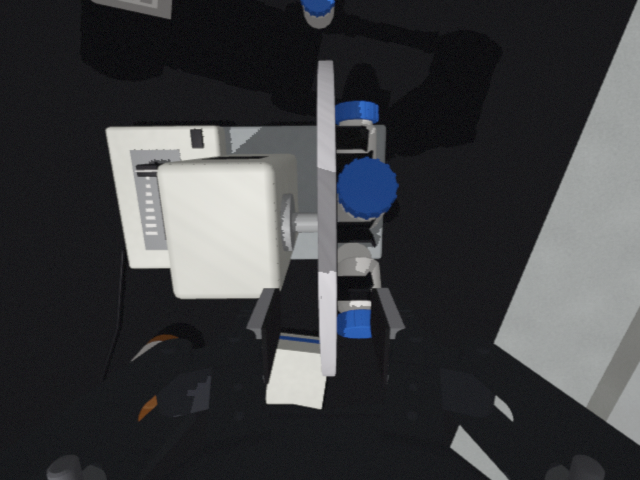

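>>> apply_moves:
  deltas: [40,0,1.5,30,0,40,0,1.5,58,0,40,0,1.5,60,0,5,0,1.5,60,0,5,0,1.5,60,0,5,0,1.5,60,0,5,0,1.5,60,0,5,0,1.5,60,0]
  squeeze: 30

```text
clock: 6.93
position: [0.6405, 0.0856, 0.3005]
ee_rot: [0.0, 0.62, 0.784, -0.0]
contact_force: [-5.0, -0.6, 4.3]
width: 0.0092
gripper_force: 32.4
```

```bash
cat >> h.py <<'E'
def rep():
    s=get_state();c,sn=np.cos(P[2]),np.sin(P[2]);Rm=np.array([[c,sn,0],[-sn,c,0],[0,0,1]])
    p=loc(s["position"]);g=p+[0,0,.002];F=Rm@s["contact_force"];M=Rm@s["moment"]
    l=p-[.094,0,.175]
    T=np.cross(l,F)+M   # on the tool
    print("t",round(s["clock"],2),"L",p.round(4),"r",round(np.hypot(g[1],g[2]-.175),4),"al",round(np.degrees(np.arctan2(g[2]-.175,g[1])),2),"F",F.round(2),"M",M.round(3),"Tx",round(-T[0],3),"noM",round(-np.cross(l,F)[0],3),"w",round(s["width"],4),round(s["gripper_force"],1))
E
python3 -c "
from h import *
rep()"
```

```text
t 6.93 L [ 0.0946 -0.0004  0.3005] r 0.1275 al 90.2 F [-5.    0.62  4.31] M [-0.032  0.881  0.288] Tx 0.111 noM 0.079 w 0.0092 32.4
```

>>> apply_moves:
  deltas: [20,0,-0.6,0,0,20,0,-0.6,5,0,20,0,-0.6,5,0,5,0,-0.6,5,0,5,0,-0.6,5,0,5,0,-0.6,5,0]
  squeeze: 30

```text
clock: 7.43
position: [0.6404, 0.0857, 0.2932]
ee_rot: [-0.0, 0.62, 0.784, -0.001]
contact_force: [-3.6, -1.1, 1.1]
width: 0.0096
gripper_force: 32.5
```

```bash
python3 -c "
from h import *
rep()"
```

```text
t 7.43 L [ 0.0946 -0.0003  0.2932] r 0.1202 al 90.16 F [-3.78 -0.23  1.11] M [-0.009  0.402  0.313] Tx -0.018 noM -0.027 w 0.0096 32.5
```

>>> apply_moves:
  deltas: [5,5.3,0,0.1,0,5,10.7,0,0.5,0,5,16,0,1,0,5,21.3,0,1.9,0]

```text
clock: 7.77
position: [0.6361, 0.1033, 0.2921]
ee_rot: [0.003, 0.621, 0.784, -0.003]
contact_force: [-2.3, -6.3, 3.0]
width: 0.0097
gripper_force: 33.3
```

```bash
python3 -c "
from h import *
rep()"
```

```text
t 7.77 L [0.0945 0.0178 0.2921] r 0.1204 al 81.52 F [-3.66 -5.55  2.99] M [-1.457  0.661  0.389] Tx 0.754 noM -0.704 w 0.0097 33.3
```

```bash
cat >> h.py <<'E'
def legs(A,r=120.2,st=3.0,w=5):
    for a,b in zip(A[:-1],A[1:]):
        n=max(1,round(abs(b-a)/st));t=np.radians(np.linspace(a,b,n+1))
        print(b,[v for q in t[1:] for v in (w,round(r*(np.cos(q)-np.cos(t[0])),1),0,round(r*(np.sin(t[0])-np.sin(q)),1),0)])
E
python3 -c "
from h import *
rep();legs([79.8,65,50,65,80,95,110,125])"
```

```text
t 7.77 L [0.0945 0.0178 0.2921] r 0.1204 al 81.52 F [-3.66 -5.55  2.99] M [-1.457  0.661  0.389] Tx 0.754 noM -0.704 w 0.0097 33.3
65 [5, np.float64(6.1), 0, np.float64(1.3), 0, 5, np.float64(12.1), 0, np.float64(2.8), 0, 5, np.float64(18.0), 0, np.float64(4.7), 0, 5, np.float64(23.8), 0, np.float64(6.9), 0, 5, np.float64(29.5), 0, np.float64(9.4), 0]
50 [5, np.float64(5.6), 0, np.float64(2.8), 0, 5, np.float64(11.1), 0, np.float64(5.9), 0, 5, np.float64(16.4), 0, np.float64(9.3), 0, 5, np.float64(21.5), 0, np.float64(12.9), 0, 5, np.float64(26.5), 0, np.float64(16.9), 0]
65 [5, np.float64(-4.9), 0, np.float64(-3.9), 0, 5, np.float64(-10.0), 0, np.float64(-7.6), 0, 5, np.float64(-15.4), 0, np.float64(-11.0), 0, 5, np.float64(-20.8), 0, np.float64(-14.1), 0, 5, np.float64(-26.5), 0, np.float64(-16.9), 0]
80 [5, np.float64(-5.8), 0, np.float64(-2.5), 0, 5, np.float64(-11.7), 0, np.float64(-4.7), 0, 5, np.float64(-17.7), 0, np.float64(-6.6), 0, 5, np.float64(-23.8), 0, np.float64(-8.2), 0, 5, np.float64(-29.9), 0, np.float64(-9.4), 0]
95 [5, np.float64(-6.2), 0, np.float64(-0.9), 0, 5, np.float64(-12.5), 0, np.float64(-1.5), 0, 5, np.float64(-18.8), 0, np.float64(-1.8), 0, 5, np.float64(-25.1), 0, np.float64(-1.8), 0, 5, np.float64(-31.3), 0, np.float64(-1.4), 0]
110 [5, np.float64(-6.3), 0, np.float64(0.7), 0, 5, np.float64(-12.5), 0, np.float64(1.8), 0, 5, np.float64(-18.6), 0, np.float64(3.1), 0, 5, np.float64(-24.7), 0, np.float64(4.8), 0, 5, np.float64(-30.6), 0, np.float64(6.8), 0]
125 [5, np.float64(-5.9), 0, np.float64(2.3), 0, 5, np.float64(-11.6), 0, np.float64(4.9), 0, 5, np.float64(-17.2), 0, np.float64(7.8), 0, 5, np.float64(-22.6), 0, np.float64(11.0), 0, 5, np.float64(-27.8), 0, np.float64(14.5), 0]
```

>>> apply_moves:
  deltas: [5,6.1,0,1.3,0,5,12.1,0,2.8,0,5,18.0,0,4.7,0,5,23.8,0,6.9,0,5,29.5,0,9.4,0]

```text
clock: 8.18
position: [0.6288, 0.133, 0.2836]
ee_rot: [0.002, 0.621, 0.784, -0.002]
contact_force: [-4.4, -5.6, 7.3]
width: 0.0096
gripper_force: 34.8
```

```bash
python3 -c "
from h import *
rep()"
```

```text
t 8.18 L [0.0944 0.0483 0.2836] r 0.1206 al 66.41 F [-5.6  -4.43  7.27] M [-1.021  0.847  0.329] Tx 0.189 noM -0.831 w 0.0096 34.8
```

>>> apply_moves:
  deltas: [5,5.6,0,2.8,0,5,11.1,0,5.9,0,5,16.4,0,9.3,0,5,21.5,0,12.9,0]

```text
clock: 8.52
position: [0.6234, 0.1548, 0.2709]
ee_rot: [0.001, 0.62, 0.784, -0.001]
contact_force: [-5.4, -4.1, 8.4]
width: 0.0096
gripper_force: 36.8
```

```bash
python3 -c "
from h import *
rep()"
```

```text
t 8.52 L [0.0943 0.0708 0.2709] r 0.1208 al 54.13 F [-6.21 -2.67  8.38] M [-0.783  0.99   0.288] Tx -0.066 noM -0.85 w 0.0096 36.8
```

>>> apply_moves:
  deltas: [5,-4.9,0,-3.9,0,5,-9.9,0,-7.3,0,5,-15.3,0,-10.2,0,5,-21.5,0,-12.9,0]

```text
clock: 8.85
position: [0.6277, 0.1373, 0.2812]
ee_rot: [-0.003, 0.62, 0.784, 0.0]
contact_force: [-5.3, 4.9, -1.5]
width: 0.0095
gripper_force: 34.2
```

```bash
python3 -c "
from h import *
rep()"
```

```text
t 8.85 L [0.0943 0.0528 0.2812] r 0.1204 al 63.98 F [-4.01  5.97 -1.5 ] M [1.187 0.43  0.264] Tx -0.475 noM 0.712 w 0.0095 34.2
```

>>> apply_moves:
  deltas: [5,-5.8,0,-2.5,0,5,-11.7,0,-4.7,0,5,-17.7,0,-6.6,0,5,-23.8,0,-8.2,0,5,-29.9,0,-9.4,0]

```text
clock: 9.27
position: [0.635, 0.1076, 0.2906]
ee_rot: [-0.003, 0.62, 0.784, 0.0]
contact_force: [-4.1, 3.4, -2.3]
width: 0.0097
gripper_force: 33.2
```

```bash
python3 -c "
from h import *
rep()"
```

```text
t 9.27 L [0.0944 0.0222 0.2906] r 0.1197 al 79.31 F [-3.18  4.29 -2.29] M [1.028 0.375 0.326] Tx -0.481 noM 0.547 w 0.0097 33.2
```

>>> apply_moves:
  deltas: [5,-6.2,0,-0.9,0,5,-12.5,0,-1.5,0,5,-18.8,0,-1.8,0,5,-25.1,0,-1.8,0,5,-31.3,0,-1.4,0]

```text
clock: 9.68
position: [0.6425, 0.0771, 0.2921]
ee_rot: [-0.003, 0.62, 0.784, 0.001]
contact_force: [-4.1, 3.9, -1.9]
width: 0.0093
gripper_force: 32.9
```

```bash
python3 -c "
from h import *
rep()"
```

```text
t 9.68 L [ 0.0946 -0.0092  0.2921] r 0.1195 al 94.43 F [-3.03  4.76 -1.86] M [1.019 0.291 0.294] Tx -0.479 noM 0.54 w 0.0093 32.9
```

>>> apply_moves:
  deltas: [5,-6.3,0,0.7,0,5,-12.5,0,1.8,0,5,-18.6,0,3.1,0,5,-24.7,0,4.8,0,5,-30.6,0,6.8,0]

```text
clock: 10.1
position: [0.6499, 0.0472, 0.2858]
ee_rot: [-0.002, 0.62, 0.784, 0.001]
contact_force: [-3.7, 2.5, 0.4]
width: 0.0098
gripper_force: 33.6
```

```bash
python3 -c "
from h import *
rep()"
```

```text
t 10.1 L [ 0.0947 -0.04    0.2858] r 0.1197 al 109.53 F [-3.04  3.33  0.36] M [0.998 0.311 0.367] Tx -0.615 noM 0.383 w 0.0098 33.6
```

>>> apply_moves:
  deltas: [5,-5.9,0,2.3,0,5,-11.6,0,4.9,0,5,-17.2,0,7.8,0,5,-22.6,0,11.0,0,5,-27.8,0,14.5,0]

```text
clock: 10.52
position: [0.6567, 0.0194, 0.2716]
ee_rot: [-0.001, 0.62, 0.784, 0.001]
contact_force: [-3.4, 2.7, 1.3]
width: 0.01
gripper_force: 35.4
```

```bash
python3 -c "
from h import *
rep();legs([125,110,95,80,65])"
```

```text
t 10.52 L [ 0.0949 -0.0686  0.2716] r 0.1202 al 124.84 F [-2.66  3.43  1.3 ] M [0.995 0.309 0.25 ] Tx -0.574 noM 0.42 w 0.01 35.4
110 [5, np.float64(5.2), 0, np.float64(-3.5), 0, 5, np.float64(10.7), 0, np.float64(-6.7), 0, 5, np.float64(16.3), 0, np.float64(-9.6), 0, 5, np.float64(22.0), 0, np.float64(-12.2), 0, 5, np.float64(27.8), 0, np.float64(-14.5), 0]
95 [5, np.float64(6.0), 0, np.float64(-2.0), 0, 5, np.float64(12.0), 0, np.float64(-3.7), 0, 5, np.float64(18.2), 0, np.float64(-5.0), 0, 5, np.float64(24.4), 0, np.float64(-6.1), 0, 5, np.float64(30.6), 0, np.float64(-6.8), 0]
80 [5, np.float64(6.3), 0, np.float64(-0.4), 0, 5, np.float64(12.6), 0, np.float64(-0.4), 0, 5, np.float64(18.9), 0, np.float64(-0.2), 0, 5, np.float64(25.1), 0, np.float64(0.4), 0, 5, np.float64(31.3), 0, np.float64(1.4), 0]
65 [5, np.float64(6.2), 0, np.float64(1.3), 0, 5, np.float64(12.3), 0, np.float64(2.8), 0, 5, np.float64(18.3), 0, np.float64(4.7), 0, 5, np.float64(24.2), 0, np.float64(6.9), 0, 5, np.float64(29.9), 0, np.float64(9.4), 0]
```

Now the way back for the same angles.

>>> apply_moves:
  deltas: [5,5.2,0,-3.5,0,5,10.7,0,-6.7,0,5,16.3,0,-9.6,0,5,22.0,0,-12.2,0,5,27.8,0,-14.5,0]

```text
clock: 10.93
position: [0.6505, 0.0445, 0.2858]
ee_rot: [0.001, 0.621, 0.784, -0.002]
contact_force: [0.4, -4.8, -7.0]
width: 0.0097
gripper_force: 31.9
```

```bash
python3 -c "
from h import *
rep()"
```

```text
t 10.93 L [ 0.0947 -0.0428  0.2858] r 0.1207 al 110.75 F [-0.72 -4.79 -6.96] M [-1.209  0.102  0.378] Tx 0.381 noM -0.829 w 0.0097 31.9
```

>>> apply_moves:
  deltas: [5,6.0,0,-2.0,0,5,12.0,0,-3.7,0,5,18.2,0,-5.0,0,5,24.4,0,-6.1,0,5,30.6,0,-6.8,0]

```text
clock: 11.35
position: [0.6434, 0.0737, 0.2935]
ee_rot: [0.002, 0.621, 0.784, -0.002]
contact_force: [-1.4, -8.0, -2.9]
width: 0.0094
gripper_force: 31.2
```

```bash
python3 -c "
from h import *
rep()"
```

```text
t 11.35 L [ 0.0946 -0.0127  0.2935] r 0.1212 al 96.02 F [-3.28 -7.48 -2.87] M [-1.454  0.33   0.277] Tx 0.531 noM -0.923 w 0.0094 31.2
```

>>> apply_moves:
  deltas: [5,6.3,0,-0.4,0,5,12.6,0,-0.4,0,5,18.9,0,-0.2,0,5,25.1,0,0.4,0,5,31.3,0,1.4,0]

```text
clock: 11.77
position: [0.6359, 0.104, 0.2934]
ee_rot: [0.003, 0.621, 0.784, -0.002]
contact_force: [-3.2, -8.7, 0.3]
width: 0.0098
gripper_force: 31.6
```

```bash
python3 -c "
from h import *
rep()"
```

```text
t 11.77 L [0.0945 0.0185 0.2934] r 0.1218 al 81.26 F [-5.14 -7.76  0.3 ] M [-1.393  0.608  0.292] Tx 0.469 noM -0.924 w 0.0098 31.6
```

>>> apply_moves:
  deltas: [5,6.2,0,1.3,0,5,12.3,0,2.8,0,5,18.3,0,4.7,0,5,24.2,0,6.9,0,5,29.9,0,9.4,0]

```text
clock: 12.18
position: [0.6286, 0.1339, 0.285]
ee_rot: [0.002, 0.621, 0.784, -0.001]
contact_force: [-4.2, -5.6, 4.5]
width: 0.0092
gripper_force: 32.7
```

```bash
python3 -c "
from h import *
rep()"
```

```text
t 12.18 L [0.0944 0.0492 0.285 ] r 0.1223 al 66.26 F [-5.41 -4.46  4.53] M [-1.072  0.939  0.361] Tx 0.358 noM -0.714 w 0.0092 32.7
```

```bash
cat > fit.py <<'E'
import numpy as np
from scipy.optimize import least_squares
# alpha, ly, lz, Fy, Fz, Mx, sign
D=np.array([l.split() for l in """66.41 .0483 .1086 -4.43 7.27 -1.021 -1
54.13 .0708 .0959 -2.67 8.38 -.783 -1
63.98 .0528 .1062 5.97 -1.5 1.187 1
79.31 .0222 .1156 4.29 -2.29 1.028 1
94.43 -.0092 .1171 4.76 -1.86 1.019 1
109.53 -.0400 .1108 3.33 .36 .998 1
124.84 -.0686 .0966 3.43 1.3 .995 1
110.75 -.0428 .1108 -4.79 -6.96 -1.209 -1
96.02 -.0127 .1185 -7.48 -2.87 -1.454 -1
81.26 .0185 .1184 -7.76 .3 -1.393 -1
66.26 .0492 .1100 -4.46 4.53 -1.072 -1""".split("\n")],float)
def run(D):
    a,ly,lz,Fy,Fz,M,s=D.T;a=np.radians(a)
    TF=-(ly*Fz-lz*Fy)
    # (1) use moment: TF-(M-h*Fy)+Gc cos a+Gs sin a = s*drag
    for fix in(1,0):
        cols=[Fy,np.cos(a),np.sin(a),np.ones_like(a)]+([] if fix else [-s]);rhs=-(TF-M)+(.36*s if fix else 0)
        x,res,*_=np.linalg.lstsq(np.c_[tuple(cols)],rhs,rcond=None)
        e=np.c_[tuple(cols)]@x-rhs
        print("h",x[0].round(3),"Gc,Gs",x[1:3].round(3),"off",x[3:].round(3),"rms",e.std().round(3))
        x,res,*_=np.linalg.lstsq(np.c_[tuple(cols[:3]+cols[4:])],rhs,rcond=None);print("  nooff",x.round(3), "G",np.hypot(*x[1:3]).round(3),"dir of +cos peak",np.degrees(np.arctan2(x[2],x[1])).round(1))
    # (2) force only: TF + grav = s*c
    x,*_=np.linalg.lstsq(np.c_[np.cos(a),np.sin(a),-s],-TF,rcond=None)
    print("force only Gc,Gs,c",x.round(3),"rms",(np.c_[np.cos(a),np.sin(a),-s]@x+TF).std().round(3),"peak",np.degrees(np.arctan2(x[1],x[0])).round(1))
if __name__=="__main__":run(D)
E
python3 fit.py
```

```text
h 0.15 Gc,Gs [-0.276 -0.045] off [0.231] rms 0.143
  nooff [ 0.151 -0.269  0.202] G 0.336 dir of +cos peak 143.0
h 0.032 Gc,Gs [ 0.03  -1.388] off [ 1.407 -0.267] rms 0.089
  nooff [ 0.08  -0.059  0.154 -0.026] G 0.165 dir of +cos peak 111.1
force only Gc,Gs,c [-0.181  0.185  0.706] rms 0.07 peak 134.5
```

```bash
python3 -c "
from h import *
rep();legs([65,95,125],r=121.)
print(125,'->55', 121*(np.cos(np.radians(55))*2))"
```

```text
t 12.18 L [0.0944 0.0492 0.285 ] r 0.1223 al 66.26 F [-5.41 -4.46  4.53] M [-1.072  0.939  0.361] Tx 0.358 noM -0.714 w 0.0092 32.7
95 [5, np.float64(-5.8), 0, np.float64(-2.5), 0, 5, np.float64(-11.7), 0, np.float64(-4.7), 0, 5, np.float64(-17.8), 0, np.float64(-6.6), 0, 5, np.float64(-23.9), 0, np.float64(-8.2), 0, 5, np.float64(-30.1), 0, np.float64(-9.5), 0, 5, np.float64(-36.4), 0, np.float64(-10.4), 0, 5, np.float64(-42.7), 0, np.float64(-11.0), 0, 5, np.float64(-49.0), 0, np.float64(-11.3), 0, 5, np.float64(-55.4), 0, np.float64(-11.3), 0, 5, np.float64(-61.7), 0, np.float64(-10.9), 0]
125 [5, np.float64(-6.3), 0, np.float64(0.7), 0, 5, np.float64(-12.5), 0, np.float64(1.8), 0, 5, np.float64(-18.7), 0, np.float64(3.1), 0, 5, np.float64(-24.8), 0, np.float64(4.8), 0, 5, np.float64(-30.8), 0, np.float64(6.8), 0, 5, np.float64(-36.7), 0, np.float64(9.2), 0, 5, np.float64(-42.5), 0, np.float64(11.8), 0, 5, np.float64(-48.1), 0, np.float64(14.7), 0, 5, np.float64(-53.6), 0, np.float64(17.9), 0, 5, np.float64(-58.9), 0, np.float64(21.4), 0]
125 ->55 138.80549759695316
```

>>> apply_moves:
  deltas: [5,-5.8,0,-2.5,0,5,-11.7,0,-4.7,0,5,-17.8,0,-6.6,0,5,-23.9,0,-8.2,0,5,-30.1,0,-9.5,0,5,-36.4,0,-10.4,0,5,-42.7,0,-11.0,0,5,-49.0,0,-11.3,0,5,-55.4,0,-11.3,0,5,-61.7,0,-10.9,0]
  squeeze: 20

```text
clock: 13.02
position: [0.6424, 0.0775, 0.2939]
ee_rot: [-0.002, 0.62, 0.785, 0.002]
contact_force: [-4.5, 2.6, -0.5]
width: 0.0098
gripper_force: 31.4
```

```bash
python3 -c "
from h import *
rep()"
```

```text
t 13.02 L [ 0.0946 -0.0088  0.2939] r 0.1212 al 94.16 F [-3.8   3.62 -0.5 ] M [0.985 0.42  0.336] Tx -0.559 noM 0.426 w 0.0098 31.4
```

>>> apply_moves:
  deltas: [5,-6.3,0,0.7,0,5,-12.5,0,1.8,0,5,-18.7,0,3.1,0,5,-24.8,0,4.8,0,5,-30.8,0,6.8,0,5,-36.7,0,9.2,0,5,-42.5,0,11.8,0,5,-48.1,0,14.7,0,5,-53.6,0,17.9,0,5,-58.9,0,21.4,0]

```text
clock: 13.85
position: [0.6571, 0.0179, 0.2719]
ee_rot: [0.0, 0.62, 0.784, 0.0]
contact_force: [-3.9, 1.2, 3.0]
width: 0.0091
gripper_force: 34.1
```

```bash
python3 -c "
from h import *
rep()"
```

```text
t 13.85 L [ 0.0949 -0.0702  0.2719] r 0.1213 al 125.38 F [-3.46  2.1   3.  ] M [0.853 0.424 0.344] Tx -0.439 noM 0.414 w 0.0091 34.1
```

>>> apply_moves:
  deltas: [5,0,0,0,0,5,0,0,0,0]

```text
clock: 14.02
position: [0.6574, 0.0164, 0.2709]
ee_rot: [0.001, 0.621, 0.784, -0.001]
contact_force: [-2.3, -1.5, -1.2]
width: 0.0097
gripper_force: 34.0
```

```bash
python3 -c "
from h import *
rep()"
```

```text
t 14.02 L [ 0.0949 -0.0718  0.2709] r 0.1214 al 126.24 F [-2.6  -0.91 -1.18] M [0.234 0.163 0.333] Tx -0.405 noM -0.171 w 0.0097 34.0
```

>>> apply_moves:
  deltas: [28,0,0,0,0,28,0,0,0,0,28,0,0,-30,0,28,0,0,-60,0,28,35,0,-60,0,28,70,0,-60,0,28,105,0,-60,0,28,138.8,0,-60,0,28,138.8,0,-60,0,28,138.8,0,-30,0,28,138.8,0,0,0,28,138.8,0,0,0]

```text
clock: 15.02
position: [0.6224, 0.1527, 0.2656]
ee_rot: [-0.003, 0.62, 0.784, -0.004]
contact_force: [-1.9, -0.3, -0.7]
width: 0.028
gripper_force: 0.0
```

```bash
python3 -c "
from h import *
rep()"
```

```text
t 15.02 L [0.0927 0.069  0.2656] r 0.1155 al 53.31 F [-1.92  0.2  -0.69] M [-0.021  0.045 -0.002] Tx 0.086 noM 0.066 w 0.028 0.0
```

>>> apply_moves:
  deltas: [28,0,1,0,0,28,0,1,0,0,5,0,1,0,0,5,0,1,0,0,5,0,1,0,0,5,0,1,0,0,5,0,1,0,0]
  squeeze: 20

```text
clock: 15.6
position: [0.6241, 0.1523, 0.2738]
ee_rot: [-0.001, 0.62, 0.784, -0.001]
contact_force: [-7.7, -2.3, 3.1]
width: 0.01
gripper_force: 22.8
```

```bash
python3 -c "
from h import *
rep();legs([54.7,75,95,125],r=121.)"
```

```text
t 15.6 L [0.0943 0.0682 0.2738] r 0.1217 al 55.94 F [-8.05 -0.4   3.09] M [-0.046  1.067  0.289] Tx -0.204 noM -0.25 w 0.01 22.8
75 [5, np.float64(-5.1), 0, np.float64(-3.4), 0, 5, np.float64(-10.3), 0, np.float64(-6.6), 0, 5, np.float64(-15.7), 0, np.float64(-9.4), 0, 5, np.float64(-21.3), 0, np.float64(-12.0), 0, 5, np.float64(-27.0), 0, np.float64(-14.4), 0, 5, np.float64(-32.7), 0, np.float64(-16.4), 0, 5, np.float64(-38.6), 0, np.float64(-18.1), 0]
95 [5, np.float64(-5.9), 0, np.float64(-1.4), 0, 5, np.float64(-11.8), 0, np.float64(-2.5), 0, 5, np.float64(-17.8), 0, np.float64(-3.4), 0, 5, np.float64(-23.8), 0, np.float64(-3.9), 0, 5, np.float64(-29.8), 0, np.float64(-4.1), 0, 5, np.float64(-35.8), 0, np.float64(-4.0), 0, 5, np.float64(-41.9), 0, np.float64(-3.7), 0]
125 [5, np.float64(-6.3), 0, np.float64(0.7), 0, 5, np.float64(-12.5), 0, np.float64(1.8), 0, 5, np.float64(-18.7), 0, np.float64(3.1), 0, 5, np.float64(-24.8), 0, np.float64(4.8), 0, 5, np.float64(-30.8), 0, np.float64(6.8), 0, 5, np.float64(-36.7), 0, np.float64(9.2), 0, 5, np.float64(-42.5), 0, np.float64(11.8), 0, 5, np.float64(-48.1), 0, np.float64(14.7), 0, 5, np.float64(-53.6), 0, np.float64(17.9), 0, 5, np.float64(-58.9), 0, np.float64(21.4), 0]
```

>>> apply_moves:
  deltas: [5,-5.1,-0.3,-3.4,0,5,-10.3,-0.6,-6.6,0,5,-15.7,-1,-9.4,0,5,-21.3,-1,-12.0,0,5,-27.0,-1,-14.4,0,5,-32.7,-1,-16.4,0,5,-38.6,-1,-18.1,0]

```text
clock: 16.18
position: [0.6332, 0.1152, 0.2902]
ee_rot: [-0.001, 0.62, 0.784, -0.0]
contact_force: [-4.5, 1.1, -2.4]
width: 0.0091
gripper_force: 21.0
```

```bash
python3 -c "
from h import *
rep()"
```

```text
t 16.18 L [0.0944 0.03   0.2902] r 0.121 al 75.62 F [-4.14  2.18 -2.37] M [0.502 0.578 0.18 ] Tx -0.18 noM 0.322 w 0.0091 21.0
```

>>> apply_moves:
  deltas: [5,-5.9,0,-1.4,0,5,-11.8,0,-2.5,0,5,-17.8,0,-3.4,0,5,-23.8,0,-3.9,0,5,-29.8,0,-4.1,0,5,-35.8,0,-4.0,0,5,-41.9,0,-3.7,0]

```text
clock: 16.77
position: [0.6432, 0.0745, 0.2933]
ee_rot: [-0.001, 0.62, 0.784, -0.0]
contact_force: [-4.4, 2.1, -4.2]
width: 0.0093
gripper_force: 20.5
```

```bash
python3 -c "
from h import *
rep()"
```

```text
t 16.77 L [ 0.0946 -0.0119  0.2933] r 0.1209 al 95.64 F [-3.8   3.12 -4.18] M [0.775 0.515 0.225] Tx -0.455 noM 0.32 w 0.0093 20.5
```

>>> apply_moves:
  deltas: [5,-6.3,0,0.7,0,5,-12.5,0,1.8,0,5,-18.7,0,3.1,0,5,-24.8,0,4.8,0,5,-30.8,0,6.8,0]

```text
clock: 17.18
position: [0.6505, 0.0448, 0.2868]
ee_rot: [-0.001, 0.62, 0.784, 0.0]
contact_force: [-3.9, 3.6, -2.9]
width: 0.0096
gripper_force: 20.6
```

```bash
python3 -c "
from h import *
rep()"
```

```text
t 17.18 L [ 0.0948 -0.0425  0.2868] r 0.1214 al 110.46 F [-2.95  4.38 -2.86] M [0.822 0.419 0.276] Tx -0.454 noM 0.368 w 0.0096 20.6
```

>>> apply_moves:
  deltas: [5,-5.9,0,2.4,0,5,-11.7,0,5,0,5,-17.3,0,7.9,0,5,-22.8,0,11.1,0,5,-28.1,0,14.6,0]

```text
clock: 17.6
position: [0.6572, 0.0175, 0.2727]
ee_rot: [-0.0, 0.62, 0.784, 0.001]
contact_force: [-3.9, 3.2, -0.3]
width: 0.0101
gripper_force: 21.2
```

```bash
python3 -c "
from h import *
rep();legs([125,110,95,80,65],r=121)"
```

```text
t 17.6 L [ 0.0949 -0.0706  0.2727] r 0.1221 al 125.3 F [-2.99  4.04 -0.33] M [0.918 0.454 0.262] Tx -0.546 noM 0.372 w 0.0101 21.2
110 [5, np.float64(5.3), 0, np.float64(-3.5), 0, 5, np.float64(10.7), 0, np.float64(-6.7), 0, 5, np.float64(16.4), 0, np.float64(-9.6), 0, 5, np.float64(22.1), 0, np.float64(-12.3), 0, 5, np.float64(28.0), 0, np.float64(-14.6), 0]
95 [5, np.float64(6.0), 0, np.float64(-2.0), 0, 5, np.float64(12.1), 0, np.float64(-3.7), 0, 5, np.float64(18.3), 0, np.float64(-5.1), 0, 5, np.float64(24.5), 0, np.float64(-6.1), 0, 5, np.float64(30.8), 0, np.float64(-6.8), 0]
80 [5, np.float64(6.3), 0, np.float64(-0.4), 0, 5, np.float64(12.7), 0, np.float64(-0.4), 0, 5, np.float64(19.0), 0, np.float64(-0.2), 0, 5, np.float64(25.3), 0, np.float64(0.4), 0, 5, np.float64(31.6), 0, np.float64(1.4), 0]
65 [5, np.float64(6.2), 0, np.float64(1.3), 0, 5, np.float64(12.3), 0, np.float64(2.8), 0, 5, np.float64(18.4), 0, np.float64(4.8), 0, 5, np.float64(24.3), 0, np.float64(7.0), 0, 5, np.float64(30.1), 0, np.float64(9.5), 0]
```

>>> apply_moves:
  deltas: [5,0,0,0,0,5,0,0,0,0]

```text
clock: 17.77
position: [0.6575, 0.0163, 0.2718]
ee_rot: [0.001, 0.621, 0.784, -0.0]
contact_force: [-2.1, -0.0, -3.2]
width: 0.0093
gripper_force: 21.0
```

```bash
python3 -c "
from h import *
rep()"
```

```text
t 17.77 L [ 0.0949 -0.0718  0.2718] r 0.1222 al 126.01 F [-2.09  0.49 -3.17] M [0.184 0.252 0.211] Tx -0.364 noM -0.18 w 0.0093 21.0
```

>>> apply_moves:
  deltas: [28,0,0,0,0,28,0,0,0,0,28,0,0,-30,0,28,0,0,-60,0,28,35,0,-60,0,28,70,0,-60,0,28,105,0,-60,0,28,138.8,0,-60,0,28,138.8,0,-60,0,28,138.8,0,-30,0,28,138.8,0,0,0,28,138.8,0,0,0]

```text
clock: 18.77
position: [0.6229, 0.152, 0.2667]
ee_rot: [-0.003, 0.62, 0.784, -0.003]
contact_force: [-0.9, -0.9, -0.5]
width: 0.0279
gripper_force: 0.0
```

>>> apply_moves:
  deltas: [28,0,0,0,0,28,0,0,0,0,5,0,0,0,0,5,0,0,0,0,5,0,0,0,0,5,0,0,0,0,5,0,0,0,0]
  squeeze: 20

```text
clock: 19.35
position: [0.6242, 0.1518, 0.2744]
ee_rot: [0.0, 0.62, 0.784, -0.0]
contact_force: [-4.3, -0.7, 4.9]
width: 0.0099
gripper_force: 22.0
```

```bash
python3 -c "
from h import *
rep()"
```

```text
t 19.35 L [0.0943 0.0677 0.2744] r 0.1219 al 56.29 F [-4.3   0.34  4.89] M [-0.017  0.898  0.23 ] Tx -0.28 noM -0.297 w 0.0099 22.0
```

>>> apply_moves:
  deltas: [5,-5.1,0,-3.4,0,5,-10.3,0,-6.6,0,5,-15.7,0,-9.4,0,5,-21.3,0,-12.0,0,5,-27.0,0,-14.4,0,5,-32.7,0,-16.4,0,5,-38.6,0,-18.1,0]

```text
clock: 19.93
position: [0.6331, 0.1153, 0.2902]
ee_rot: [-0.002, 0.62, 0.784, 0.0]
contact_force: [-5.0, 3.3, -2.8]
width: 0.0094
gripper_force: 20.3
```

```bash
python3 -c "
from h import *
rep()"
```

```text
t 19.93 L [0.0944 0.0301 0.2902] r 0.121 al 75.58 F [-4.1   4.36 -2.77] M [0.77  0.502 0.249] Tx -0.184 noM 0.586 w 0.0094 20.3
```

>>> apply_moves:
  deltas: [5,-5.9,0,-1.4,0,5,-11.8,0,-2.5,0,5,-17.8,0,-3.4,0,5,-23.8,0,-3.9,0,5,-29.8,0,-4.1,0,5,-35.8,0,-4.0,0,5,-41.9,0,-3.7,0]

```text
clock: 20.52
position: [0.643, 0.0751, 0.2936]
ee_rot: [-0.002, 0.62, 0.784, 0.001]
contact_force: [-3.6, 4.7, -4.0]
width: 0.0095
gripper_force: 19.6
```

```bash
python3 -c "
from h import *
rep()"
```

```text
t 20.52 L [ 0.0946 -0.0113  0.2936] r 0.1211 al 95.34 F [-2.4   5.44 -4.05] M [1.021 0.33  0.233] Tx -0.421 noM 0.6 w 0.0095 19.6
```

>>> apply_moves:
  deltas: [5,-6.3,0,0.7,0,5,-12.5,0,1.8,0,5,-18.7,0,3.1,0,5,-24.8,0,4.8,0,5,-30.8,0,6.8,0]

```text
clock: 20.93
position: [0.6503, 0.0455, 0.2873]
ee_rot: [-0.002, 0.62, 0.784, 0.001]
contact_force: [-3.5, 5.9, -1.2]
width: 0.0095
gripper_force: 19.7
```

```bash
python3 -c "
from h import *
rep()"
```

```text
t 20.93 L [ 0.0948 -0.0417  0.2873] r 0.1217 al 110.06 F [-2.05  6.57 -1.17] M [1.203 0.334 0.273] Tx -0.513 noM 0.69 w 0.0095 19.7
```

>>> apply_moves:
  deltas: [5,-5.9,0,2.4,0,5,-11.7,0,5,0,5,-17.3,0,7.9,0,5,-22.8,0,11.1,0,5,-28.1,0,14.6,0]

```text
clock: 21.35
position: [0.657, 0.0182, 0.2735]
ee_rot: [-0.001, 0.62, 0.784, 0.002]
contact_force: [-4.1, 5.3, 2.5]
width: 0.0097
gripper_force: 20.2
```

```bash
python3 -c "
from h import *
rep()"
```

```text
t 21.35 L [ 0.0949 -0.0699  0.2735] r 0.1224 al 124.84 F [-2.74  6.14  2.45] M [1.113 0.305 0.259] Tx -0.337 noM 0.777 w 0.0097 20.2
```

>>> apply_moves:
  deltas: [5,5.3,0,-3.5,0,5,10.7,0,-6.7,0,5,16.4,0,-9.6,0,5,22.1,0,-12.3,0,5,28.0,0,-14.6,0]

```text
clock: 21.77
position: [0.6508, 0.0434, 0.2879]
ee_rot: [0.001, 0.621, 0.784, -0.001]
contact_force: [-1.9, -4.5, -2.3]
width: 0.0096
gripper_force: 19.5
```

```bash
python3 -c "
from h import *
rep()"
```

```text
t 21.77 L [ 0.0948 -0.0439  0.2879] r 0.123 al 110.91 F [-2.92 -3.91 -2.26] M [-0.798  0.377  0.226] Tx 0.257 noM -0.541 w 0.0096 19.5
```

>>> apply_moves:
  deltas: [5,6,0,-2,0,5,12.1,0,-3.7,0,5,18.3,0,-5.1,0,5,24.5,0,-6.1,0,5,30.8,0,-6.8,0]

```text
clock: 22.18
position: [0.6435, 0.0733, 0.2954]
ee_rot: [0.002, 0.621, 0.784, -0.001]
contact_force: [-2.4, -6.2, 0.5]
width: 0.0101
gripper_force: 19.7
```

```bash
python3 -c "
from h import *
rep()"
```

```text
t 22.18 L [ 0.0947 -0.0132  0.2954] r 0.1231 al 96.15 F [-3.84 -5.48  0.49] M [-0.999  0.549  0.242] Tx 0.345 noM -0.654 w 0.0101 19.7
```

>>> apply_moves:
  deltas: [5,6.3,0,-0.4,0,5,12.7,0,-0.4,0,5,19.0,0,-0.2,0,5,25.3,0,0.4,0,5,31.6,0,1.4,0]

```text
clock: 22.6
position: [0.6359, 0.104, 0.2947]
ee_rot: [0.002, 0.621, 0.784, -0.001]
contact_force: [-4.5, -6.6, 3.2]
width: 0.0095
gripper_force: 20.3
```

```bash
python3 -c "
from h import *
rep()"
```

```text
t 22.6 L [0.0945 0.0184 0.2947] r 0.1231 al 81.38 F [-5.94 -5.37  3.24] M [-0.998  0.789  0.279] Tx 0.296 noM -0.702 w 0.0095 20.3
```

>>> apply_moves:
  deltas: [5,6.2,0,1.3,0,5,12.3,0,2.8,0,5,18.4,0,4.8,0,5,24.3,0,7.0,0,5,30.1,0,9.5,0]

```text
clock: 23.02
position: [0.6286, 0.1338, 0.2858]
ee_rot: [0.001, 0.62, 0.784, -0.0]
contact_force: [-3.8, -5.1, 6.3]
width: 0.0095
gripper_force: 21.3
```

```bash
python3 -c "
from h import *
rep()"
```

```text
t 23.02 L [0.0944 0.0491 0.2858] r 0.123 al 66.47 F [-4.94 -4.1   6.35] M [-0.782  0.959  0.237] Tx 0.016 noM -0.766 w 0.0095 21.3
```

```bash
cat > fit2.py <<'E'
import numpy as np
from fit import D
o=np.c_[D,[34.8,36.8,34.2,33.2,32.9,33.6,35.4,31.9,31.2,31.6,32.7],np.zeros(len(D))]
N=np.array([l.split() for l in """94.16 -.0088 .1189 3.62 -.5 .985 1 31.4 0
125.38 -.0702 .0969 2.1 3.0 .853 1 34.1 0
75.62 .03 .1152 2.18 -2.37 .502 1 21 70.3
95.64 -.0119 .1183 3.12 -4.18 .775 1 20.5 70.3
110.46 -.0425 .1118 4.38 -2.86 .822 1 20.6 70.3
125.3 -.0706 .0977 4.04 -.33 .918 1 21.2 70.3
75.58 .0301 .1152 4.36 -2.77 .77 1 20.3 140
95.34 -.0113 .1186 5.44 -4.05 1.021 1 19.6 140
110.06 -.0417 .1123 6.57 -1.17 1.203 1 19.7 140
124.84 -.0699 .0985 6.14 2.45 1.113 1 20.2 140
110.91 -.0439 .1129 -3.91 -2.26 -.798 -1 19.5 140
96.15 -.0132 .1204 -5.48 .49 -.999 -1 19.7 140
81.38 .0184 .1197 -5.37 3.24 -.998 -1 20.3 140
66.47 .0491 .1108 -4.10 6.35 -.782 -1 21.3 140""".split("\n")],float)
A=np.vstack([o,N])
def go(A,mode,tag):
    a,ly,lz,Fy,Fz,M,s,n,off=A.T;t=np.radians(a+off);TF=-(ly*Fz-lz*Fy)
    c=[np.cos(t),np.sin(t)]
    if mode=="k": C=c+[-s,-s*n];r=-TF
    if mode=="kb": C=c+[-s,-s*n,np.ones_like(s)];r=-TF
    if mode=="M": C=c+[Fy];r=-(TF-M)+.36*s
    C=np.c_[tuple(C)];x,*_=np.linalg.lstsq(C,r,rcond=None);e=C@x-r
    cov=np.linalg.inv(C.T@C)*e.var()
    pk=np.degrees(np.arctan2(x[1],x[0]))
    print(tag,mode,"x",x.round(4),"G",np.hypot(x[0],x[1]).round(3),"rms",e.std().round(3),"null old",(pk+90).round(1),"+-",np.degrees(np.sqrt(cov[0,0])/np.hypot(x[0],x[1])).round(1))
    if tag=="all" and mode=="k":print(np.c_[a+off,s,e].round(2).tolist())
for m in("k","kb","M"):
    go(A,m,"all");go(A[A[:,8]>0],m,"20N")
E
python3 fit2.py
```

```text
all k x [-0.2551  0.1884  0.4756  0.0071] G 0.317 rms 0.052 null old 233.6 +- 3.6
[[66.41, -1.0, -0.04], [54.13, -1.0, -0.11], [63.98, 1.0, 0.05], [79.31, 1.0, -0.03], [94.43, 1.0, 0.04], [109.53, 1.0, -0.07], [124.84, 1.0, -0.01], [110.75, -1.0, 0.14], [96.02, -1.0, -0.01], [81.26, -1.0, -0.08], [66.26, -1.0, 0.06], [94.16, 1.0, -0.07], [125.38, 1.0, -0.0], [145.92, 1.0, 0.01], [165.94, 1.0, -0.01], [180.76, 1.0, -0.0], [195.6, 1.0, -0.06], [215.58, 1.0, 0.06], [235.34, 1.0, -0.03], [250.06, 1.0, -0.02], [264.84, 1.0, -0.01], [250.91, -1.0, -0.02], [236.15, -1.0, -0.05], [221.38, -1.0, -0.02], [206.47, -1.0, 0.01]]
20N k x [-0.2567  0.1689  0.871  -0.0122] G 0.307 rms 0.027 null old 236.6 +- 2.5
all kb x [-0.2311  0.1767  0.4837  0.0067  0.02  ] G 0.291 rms 0.051 null old 232.6 +- 5.2
20N kb x [-0.2637  0.1646  0.886  -0.0129 -0.0073] G 0.311 rms 0.027 null old 238.0 +- 8.2
all M x [-0.289   0.2103  0.1454] G 0.357 rms 0.124 null old 234.0 +- 7.3
20N M x [-0.2694  0.162   0.1364] G 0.314 rms 0.076 null old 239.0 +- 6.2
```

>>> apply_moves:
  deltas: [5,-5.8,0,-2.5,0,5,-11.7,0,-4.7,0,5,-17.8,0,-6.6,0,5,-23.9,0,-8.2,0,5,-30.1,0,-9.5,0]

```text
clock: 23.43
position: [0.6351, 0.1075, 0.2932]
ee_rot: [-0.003, 0.62, 0.785, 0.002]
contact_force: [-4.2, 3.9, -0.4]
width: 0.0095
gripper_force: 20.0
```

```bash
python3 -c "
from h import *
rep()"
```

```text
t 23.43 L [0.0945 0.022  0.2932] r 0.1222 al 79.61 F [-3.16  4.74 -0.44] M [0.875 0.573 0.229] Tx -0.306 noM 0.569 w 0.0095 20.0
```

>>> apply_moves:
  deltas: [5,-6.3,0,-0.9,0,5,-12.6,0,-1.5,0,5,-18.9,0,-1.8,0,5,-25.3,0,-1.8,0,5,-31.6,0,-1.4,0]

```text
clock: 23.85
position: [0.6426, 0.0768, 0.2943]
ee_rot: [-0.003, 0.62, 0.785, 0.002]
contact_force: [-5.5, 3.5, -1.7]
width: 0.0094
gripper_force: 20.0
```

```bash
python3 -c "
from h import *
rep()"
```

```text
t 23.85 L [ 0.0946 -0.0095  0.2943] r 0.1217 al 94.49 F [-4.5  4.7 -1.7] M [0.925 0.4   0.232] Tx -0.381 noM 0.544 w 0.0094 20.0
```

>>> apply_moves:
  deltas: [5,-6.3,0,0.7,0,5,-12.5,0,1.8,0,5,-18.7,0,3.1,0,5,-24.8,0,4.8,0,5,-30.8,0,6.8,0]

```text
clock: 24.27
position: [0.6499, 0.047, 0.2878]
ee_rot: [-0.002, 0.62, 0.785, 0.002]
contact_force: [-4.6, 4.7, 0.6]
width: 0.0094
gripper_force: 20.4
```

```bash
python3 -c "
from h import *
rep()"
```

```text
t 24.27 L [ 0.0947 -0.0402  0.2878] r 0.1217 al 109.31 F [-3.37  5.68  0.57] M [1.074 0.416 0.252] Tx -0.409 noM 0.664 w 0.0094 20.4
```

>>> apply_moves:
  deltas: [5,-5.9,0,2.4,0,5,-11.7,0,5,0,5,-17.3,0,7.9,0,5,-22.8,0,11.1,0,5,-28.1,0,14.6,0]

```text
clock: 24.68
position: [0.6567, 0.0195, 0.2738]
ee_rot: [-0.002, 0.62, 0.785, 0.002]
contact_force: [-4.6, 4.0, 2.6]
width: 0.0098
gripper_force: 21.4
```

```bash
python3 -c "
from h import *
rep()"
```

```text
t 24.68 L [ 0.0949 -0.0686  0.2738] r 0.1219 al 124.21 F [-3.5   4.98  2.61] M [1.061 0.499 0.218] Tx -0.39 noM 0.671 w 0.0098 21.4
```

>>> apply_moves:
  deltas: [5,0,0,0,0,5,0,0,0,0]

```text
clock: 24.85
position: [0.657, 0.0182, 0.273]
ee_rot: [-0.001, 0.62, 0.784, 0.001]
contact_force: [-4.0, 4.4, 1.5]
width: 0.0095
gripper_force: 21.4
```

```bash
python3 -c "
from h import *
rep();print(121*(np.cos(np.radians(90))-np.cos(np.radians(125))),121*(np.sin(np.radians(125))-1))"
```

```text
t 24.85 L [ 0.0949 -0.0699  0.273 ] r 0.122 al 124.95 F [-2.86  5.17  1.46] M [0.845 0.368 0.263] Tx -0.236 noM 0.609 w 0.0095 21.4
69.4027487984766 -21.882602641032005
```

>>> apply_moves:
  deltas: [28,0,0,0,0,28,0,0,0,0,28,0,0,-30,0,28,0,0,-60,0,28,35,0,-60,0,28,69.4,0,-60,0,28,69.4,0,-60,0,28,69.4,0,-40,0,28,69.4,0,-22,0,28,69.4,0,-22,0,28,69.4,0,-22,0]

```text
clock: 25.77
position: [0.6419, 0.0839, 0.2942]
ee_rot: [0.001, 0.621, 0.784, -0.0]
contact_force: [-0.3, 0.5, 0.3]
width: 0.028
gripper_force: 0.0
```

>>> apply_moves:
  deltas: [28,0,0,0,0,5,0,0,0,0,5,0,0,0,0,5,0,0,0,0,5,0,0,0,0,5,0,0,0,0]
  squeeze: 20

```text
clock: 26.27
position: [0.6409, 0.0837, 0.2947]
ee_rot: [0.0, 0.62, 0.784, -0.001]
contact_force: [-3.1, -2.2, 2.4]
width: 0.0095
gripper_force: 22.2
```

```bash
python3 -c "
from h import *
rep();legs([90,74,60,50],r=121)
p=get_image('top');cv2.imwrite('pics/top5.png',cv2.resize(p['frame'][60:330,160:400,::-1],None,fx=2,fy=2))"
```

```text
t 26.27 L [ 0.0946 -0.0025  0.2947] r 0.1217 al 91.16 F [-3.5  -1.37  2.45] M [-0.151  0.484  0.307] Tx -0.007 noM -0.158 w 0.0095 22.2
74 [5, np.float64(6.8), 0, np.float64(0.2), 0, 5, np.float64(13.5), 0, np.float64(0.8), 0, 5, np.float64(20.2), 0, np.float64(1.7), 0, 5, np.float64(26.8), 0, np.float64(3.0), 0, 5, np.float64(33.4), 0, np.float64(4.7), 0]
60 [5, np.float64(5.6), 0, np.float64(1.8), 0, 5, np.float64(11.2), 0, np.float64(3.8), 0, 5, np.float64(16.6), 0, np.float64(6.1), 0, 5, np.float64(22.0), 0, np.float64(8.7), 0, 5, np.float64(27.1), 0, np.float64(11.5), 0]
50 [5, np.float64(6.0), 0, np.float64(3.7), 0, 5, np.float64(11.8), 0, np.float64(7.7), 0, 5, np.float64(17.3), 0, np.float64(12.1), 0]
```

View pics/top5.png

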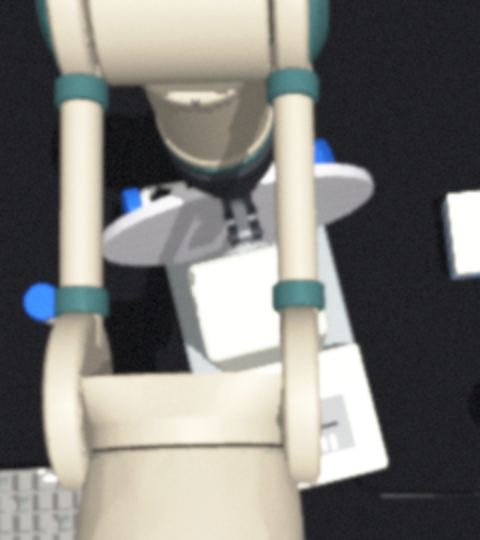

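>>> apply_moves:
  deltas: [5,6.8,0,0.2,0,5,13.5,0,0.8,0,5,20.2,0,1.7,0,5,26.8,0,3,0,5,33.4,0,4.7,0]

```text
clock: 26.73
position: [0.6332, 0.1152, 0.2908]
ee_rot: [0.001, 0.621, 0.784, -0.001]
contact_force: [-3.8, -5.1, 5.2]
width: 0.0099
gripper_force: 23.7
```

```bash
python3 -c "
from h import *
rep()"
```

```text
t 26.73 L [0.0945 0.03   0.2908] r 0.1215 al 75.72 F [-4.89 -4.11  5.21] M [-0.771  0.801  0.249] Tx 0.138 noM -0.632 w 0.0099 23.7
```

>>> apply_moves:
  deltas: [5,5.6,0,1.8,0,5,11.2,0,3.8,0,5,16.6,0,6.1,0,5,22,0,8.7,0,5,27.1,0,11.5,0]

```text
clock: 27.15
position: [0.6266, 0.1422, 0.2798]
ee_rot: [0.001, 0.621, 0.784, -0.001]
contact_force: [-5.7, -2.8, 8.8]
width: 0.0096
gripper_force: 25.9
```

```bash
python3 -c "
from h import *
rep()"
```

```text
t 27.15 L [0.0944 0.0578 0.2798] r 0.1215 al 61.58 F [-6.22 -1.34  8.8 ] M [-0.602  0.975  0.214] Tx -0.048 noM -0.649 w 0.0096 25.9
```

>>> apply_moves:
  deltas: [5,6,0,3.7,0,5,11.8,0,7.7,0,5,17.3,0,12.1,0]

```text
clock: 27.4
position: [0.6223, 0.1597, 0.2678]
ee_rot: [0.0, 0.62, 0.784, -0.001]
contact_force: [-6.2, -2.8, 9.1]
width: 0.01
gripper_force: 26.6
```

```bash
python3 -c "
from h import *
rep()"
```

```text
t 27.4 L [0.0943 0.0758 0.2678] r 0.1213 al 51.35 F [-6.72 -1.27  9.06] M [-0.408  1.129  0.272] Tx -0.397 noM -0.805 w 0.01 26.6
```

>>> apply_moves:
  deltas: [5,-5.5,0,-4.4,0,5,-11.3,0,-8.4,0,5,-17.3,0,-12.1,0,5,-22.4,0,-14.9,0]

```text
clock: 27.73
position: [0.6267, 0.1414, 0.2799]
ee_rot: [-0.004, 0.62, 0.785, 0.001]
contact_force: [-5.3, 6.2, -0.2]
width: 0.0095
gripper_force: 27.4
```

```bash
python3 -c "
from h import *
rep()"
```

```text
t 27.73 L [0.0943 0.0569 0.2799] r 0.1211 al 61.97 F [-3.67  7.23 -0.24] M [1.402 0.405 0.299] Tx -0.63 noM 0.772 w 0.0095 27.4
```

>>> apply_moves:
  deltas: [5,-5.4,0,-2.6,0,5,-11,0,-4.9,0,5,-16.6,0,-6.9,0,5,-22,0,-8.5,0]

```text
clock: 28.07
position: [0.632, 0.12, 0.2889]
ee_rot: [-0.004, 0.62, 0.785, 0.001]
contact_force: [-4.3, 6.0, -0.1]
width: 0.0098
gripper_force: 25.1
```

```bash
python3 -c "
from h import *
rep()"
```

```text
t 28.07 L [0.0944 0.035  0.2889] r 0.1211 al 73.2 F [-2.78  6.89 -0.1 ] M [1.341 0.505 0.226] Tx -0.553 noM 0.789 w 0.0098 25.1
```

```bash
cat >> fit2.py <<'E'
print("---")
N2=np.array([l.split() for l in """79.61 .022 .1182 4.74 -.44 .875 1 20 140
94.49 -.0095 .1193 4.7 -1.7 .925 1 20 140
109.31 -.0402 .1128 5.68 .57 1.074 1 20.4 140
124.21 -.0686 .0988 4.98 2.61 1.061 1 21.4 140
75.72 .03 .1158 -4.11 5.21 -.771 -1 23.7 173.8
61.58 .0578 .1048 -1.34 8.8 -.602 -1 25.9 173.8
51.35 .0758 .0928 -1.27 9.06 -.408 -1 26.6 173.8
61.97 .0569 .1049 7.23 -.24 1.402 1 27.4 173.8
73.2 .035 .1139 6.89 -.1 1.341 1 25.1 173.8""".split("\n")],float)
A=np.vstack([A,N2])
for m in("k","kb","M"):
    go(A,m,"all");go(A[A[:,8]>0],m,"20N");go(A[A[:,8]>100],m,"near")
E
python3 fit2.py | sed -n '/---/,$p'
```

```text
---
all k x [-0.2592  0.1808  0.4636  0.0077] G 0.316 rms 0.057 null old 235.1 +- 3.6
[[66.41, -1.0, -0.04], [54.13, -1.0, -0.11], [63.98, 1.0, 0.03], [79.31, 1.0, -0.04], [94.43, 1.0, 0.02], [109.53, 1.0, -0.08], [124.84, 1.0, -0.02], [110.75, -1.0, 0.14], [96.02, -1.0, -0.01], [81.26, -1.0, -0.08], [66.26, -1.0, 0.06], [94.16, 1.0, -0.08], [125.38, 1.0, -0.02], [145.92, 1.0, 0.01], [165.94, 1.0, -0.01], [180.76, 1.0, 0.0], [195.6, 1.0, -0.05], [215.58, 1.0, 0.07], [235.34, 1.0, -0.02], [250.06, 1.0, -0.01], [264.84, 1.0, -0.0], [250.91, -1.0, -0.01], [236.15, -1.0, -0.04], [221.38, -1.0, -0.01], [206.47, -1.0, 0.01], [219.61, 1.0, 0.04], [234.49, 1.0, -0.07], [249.31, 1.0, -0.04], [264.21, 1.0, -0.11], [249.52, -1.0, -0.06], [235.38, -1.0, 0.01], [225.15, -1.0, -0.08], [235.77, 1.0, 0.09], [247.0, 1.0, 0.07]]
20N k x [-0.2467  0.1611  0.2579  0.0176] G 0.295 rms 0.043 null old 236.9 +- 3.6
near k x [-0.1827  0.1225  0.2746  0.0173] G 0.22 rms 0.039 null old 236.1 +- 8.1
all kb x [-0.2271  0.1729  0.4796  0.0071  0.0244] G 0.285 rms 0.056 null old 232.7 +- 5.3
20N kb x [-0.1759  0.2062  0.2693  0.0173  0.0746] G 0.271 rms 0.041 null old 220.5 +- 11.5
near kb x [-0.1442  0.1814  0.2762  0.0173  0.0678] G 0.232 rms 0.039 null old 218.5 +- 31.2
all M x [-0.2885  0.1923  0.1444] G 0.347 rms 0.123 null old 236.3 +- 6.9
20N M x [-0.2503  0.1246  0.1368] G 0.28 rms 0.09 null old 243.5 +- 7.8
near M x [-0.1341  0.0524  0.133 ] G 0.144 rms 0.081 null old 248.7 +- 25.5
```

```bash
python3 -c "
from h import *
np.set_printoptions(legacy='1.25')
legs([74,86,98,110,122,110,98,86,74,62,54],r=121)" | sed 's/np.float64(\([-0-9.]*\))/\1/g'
```

```text
86 [5, -6.1, 0, -1.6, 0, 5, -12.3, 0, -2.8, 0, 5, -18.6, 0, -3.8, 0, 5, -24.9, 0, -4.4, 0]
98 [5, -6.3, 0, -0.3, 0, 5, -12.7, 0, -0.2, 0, 5, -19.0, 0, 0.2, 0, 5, -25.3, 0, 0.9, 0]
110 [5, -6.2, 0, 1.0, 0, 5, -12.4, 0, 2.4, 0, 5, -18.5, 0, 4.1, 0, 5, -24.5, 0, 6.1, 0]
122 [5, -5.9, 0, 2.3, 0, 5, -11.7, 0, 4.9, 0, 5, -17.3, 0, 7.9, 0, 5, -22.7, 0, 11.1, 0]
110 [5, 5.5, 0, -3.2, 0, 5, 11.1, 0, -6.1, 0, 5, 16.8, 0, -8.8, 0, 5, 22.7, 0, -11.1, 0]
98 [5, 6.0, 0, -2.0, 0, 5, 12.1, 0, -3.7, 0, 5, 18.3, 0, -5.1, 0, 5, 24.5, 0, -6.1, 0]
86 [5, 6.3, 0, -0.7, 0, 5, 12.6, 0, -1.1, 0, 5, 19.0, 0, -1.2, 0, 5, 25.3, 0, -0.9, 0]
74 [5, 6.3, 0, 0.6, 0, 5, 12.6, 0, 1.5, 0, 5, 18.8, 0, 2.8, 0, 5, 24.9, 0, 4.4, 0]
62 [5, 6.0, 0, 1.9, 0, 5, 12.0, 0, 4.1, 0, 5, 17.8, 0, 6.6, 0, 5, 23.5, 0, 9.5, 0]
54 [5, 4.9, 0, 2.8, 0, 5, 9.7, 0, 5.7, 0, 5, 14.3, 0, 8.9, 0]
```

>>> apply_moves:
  deltas: [5,-6.1,0,-1.6,0,5,-12.3,0,-2.8,0,5,-18.6,0,-3.8,0,5,-24.9,0,-4.4,0]

```text
clock: 28.4
position: [0.6381, 0.0954, 0.2931]
ee_rot: [-0.003, 0.62, 0.785, 0.001]
contact_force: [-4.5, 4.9, -0.4]
width: 0.0102
gripper_force: 22.4
```

```bash
python3 -c "
from h import *
rep()"
```

```text
t 28.4 L [0.0945 0.0096 0.2931] r 0.1205 al 85.43 F [-3.22  5.8  -0.4 ] M [1.165 0.397 0.293] Tx -0.476 noM 0.689 w 0.0102 22.4
```

>>> apply_moves:
  deltas: [5,-6.3,0,-0.3,0,5,-12.7,0,-0.2,0,5,-19.0,0,0.2,0,5,-25.3,0,0.9,0]

```text
clock: 28.73
position: [0.6441, 0.0709, 0.2922]
ee_rot: [-0.003, 0.62, 0.785, 0.002]
contact_force: [-4.7, 5.9, -0.3]
width: 0.01
gripper_force: 22.4
```

```bash
python3 -c "
from h import *
rep()"
```

```text
t 28.73 L [ 0.0946 -0.0157  0.2922] r 0.1202 al 97.48 F [-3.15  6.79 -0.31] M [1.194 0.286 0.248] Tx -0.402 noM 0.791 w 0.01 22.4
```

>>> apply_moves:
  deltas: [5,-6.2,0,1.0,0,5,-12.4,0,2.4,0,5,-18.5,0,4.1,0,5,-24.5,0,6.1,0]

```text
clock: 29.07
position: [0.6499, 0.0472, 0.2865]
ee_rot: [-0.003, 0.62, 0.785, 0.002]
contact_force: [-4.4, 6.1, 2.0]
width: 0.0094
gripper_force: 23.5
```

```bash
python3 -c "
from h import *
rep()"
```

```text
t 29.07 L [ 0.0947 -0.0401  0.2865] r 0.1204 al 109.43 F [-2.88  6.95  2.01] M [1.266 0.349 0.299] Tx -0.411 noM 0.855 w 0.0094 23.5
```

>>> apply_moves:
  deltas: [5,-5.9,0,2.3,0,5,-11.7,0,4.9,0,5,-17.3,0,7.9,0,5,-22.7,0,11.1,0]

```text
clock: 29.4
position: [0.6554, 0.0247, 0.2758]
ee_rot: [-0.002, 0.62, 0.785, 0.002]
contact_force: [-4.2, 5.5, 3.1]
width: 0.0097
gripper_force: 23.3
```

```bash
python3 -c "
from h import *
rep()"
```

```text
t 29.4 L [ 0.0949 -0.0632  0.2758] r 0.1207 al 121.56 F [-2.75  6.32  3.06] M [1.183 0.337 0.286] Tx -0.353 noM 0.83 w 0.0097 23.3
```

>>> apply_moves:
  deltas: [5,5.5,0,-3.2,0,5,11.1,0,-6.1,0,5,16.8,0,-8.8,0,5,22.7,0,-11.1,0]

```text
clock: 29.73
position: [0.6506, 0.0442, 0.2864]
ee_rot: [-0.0, 0.621, 0.784, -0.001]
contact_force: [-1.1, -2.6, -5.0]
width: 0.0094
gripper_force: 21.7
```

```bash
python3 -c "
from h import *
rep()"
```

```text
t 29.73 L [ 0.0947 -0.0431  0.2864] r 0.1213 al 110.82 F [-1.64 -2.31 -5.03] M [-0.429  0.116  0.329] Tx -0.046 noM -0.475 w 0.0094 21.7
```

>>> apply_moves:
  deltas: [5,6.0,0,-2.0,0,5,12.1,0,-3.7,0,5,18.3,0,-5.1,0,5,24.5,0,-6.1,0]

```text
clock: 30.07
position: [0.6448, 0.0679, 0.2935]
ee_rot: [0.0, 0.621, 0.784, -0.001]
contact_force: [-2.2, -4.3, -1.7]
width: 0.0098
gripper_force: 21.4
```

```bash
python3 -c "
from h import *
rep()"
```

```text
t 30.07 L [ 0.0947 -0.0187  0.2935] r 0.122 al 98.81 F [-3.11 -3.71 -1.65] M [-0.785  0.473  0.326] Tx 0.315 noM -0.471 w 0.0098 21.4
```

>>> apply_moves:
  deltas: [5,6.3,0,-0.7,0,5,12.6,0,-1.1,0,5,19.0,0,-1.2,0,5,25.3,0,-0.9,0]

```text
clock: 30.4
position: [0.6389, 0.0922, 0.2951]
ee_rot: [0.001, 0.621, 0.784, -0.001]
contact_force: [-4.3, -5.7, 1.2]
width: 0.0099
gripper_force: 21.8
```

```bash
python3 -c "
from h import *
rep()"
```

```text
t 30.4 L [0.0946 0.0064 0.2951] r 0.1223 al 87.02 F [-5.52 -4.53  1.21] M [-0.853  0.658  0.292] Tx 0.3 noM -0.552 w 0.0099 21.8
```

>>> apply_moves:
  deltas: [5,6.3,0,0.6,0,5,12.6,0,1.5,0,5,18.8,0,2.8,0,5,24.9,0,4.4,0]

```text
clock: 30.73
position: [0.6329, 0.1165, 0.2914]
ee_rot: [0.001, 0.621, 0.784, -0.0]
contact_force: [-3.5, -5.2, 4.4]
width: 0.0097
gripper_force: 22.5
```

```bash
python3 -c "
from h import *
rep()"
```

```text
t 30.73 L [0.0944 0.0313 0.2914] r 0.1225 al 75.19 F [-4.63 -4.19  4.36] M [-0.901  0.862  0.273] Tx 0.277 noM -0.624 w 0.0097 22.5
```

>>> apply_moves:
  deltas: [5,6.0,0,1.9,0,5,12.0,0,4.1,0,5,17.8,0,6.6,0,5,23.5,0,9.5,0]

```text
clock: 31.07
position: [0.6272, 0.1397, 0.2824]
ee_rot: [0.001, 0.62, 0.784, -0.0]
contact_force: [-4.5, -3.5, 6.8]
width: 0.01
gripper_force: 23.5
```

```bash
python3 -c "
from h import *
rep()"
```

```text
t 31.07 L [0.0944 0.0553 0.2824] r 0.1226 al 63.21 F [-5.18 -2.33  6.76] M [-0.736  1.013  0.26 ] Tx 0.112 noM -0.624 w 0.01 23.5
```

```bash
cat >> fit2.py <<'E'
print("===")
N3=np.array([l.split() for l in """85.43 .0096 .1181 5.8 -.4 1.165 1 22.4 173.8
97.48 -.0157 .1172 6.79 -.31 1.194 1 22.4 173.8
109.43 -.0401 .1115 6.95 2.01 1.266 1 23.5 173.8
121.56 -.0632 .1008 6.32 3.06 1.183 1 23.3 173.8
110.82 -.0431 .1114 -2.31 -5.03 -.429 -1 21.7 173.8
98.81 -.0187 .1185 -3.71 -1.65 -.785 -1 21.4 173.8
87.02 .0064 .1201 -4.53 1.21 -.853 -1 21.8 173.8
75.19 .0313 .1164 -4.19 4.36 -.901 -1 22.5 173.8
63.21 .0553 .1074 -2.33 6.76 -.736 -1 23.5 173.8""".split("\n")],float)
A=np.vstack([A,N3])
for m in("k","kb","M"):
    go(A,m,"all");go(A[A[:,8]>0],m,"20N");go(A[A[:,8]>100],m,"near")
E
python3 fit2.py | sed -n '/===/,$p' | grep -v '\[\['
```

```text
===
all k x [-0.2475  0.1645  0.473   0.0073] G 0.297 rms 0.053 null old 236.4 +- 3.3
20N k x [-0.228   0.1413  0.2779  0.0164] G 0.268 rms 0.042 null old 238.2 +- 3.4
near k x [-0.1823  0.1243  0.2801  0.0167] G 0.221 rms 0.037 null old 235.7 +- 5.1
all kb x [-0.2166  0.1673  0.4846  0.0069  0.0301] G 0.274 rms 0.051 null old 232.3 +- 4.0
20N kb x [-0.1714  0.2047  0.2759  0.0168  0.0756] G 0.267 rms 0.038 null old 219.9 +- 5.7
near kb x [-0.1711  0.1554  0.2779  0.0168  0.0309] G 0.231 rms 0.037 null old 227.7 +- 8.7
all M x [-0.2642  0.167   0.1439] G 0.313 rms 0.119 null old 237.7 +- 6.9
20N M x [-0.2233  0.1117  0.1381] G 0.25 rms 0.092 null old 243.4 +- 7.6
near M x [-0.147   0.0811  0.1353] G 0.168 rms 0.084 null old 241.1 +- 14.9
```

>>> apply_moves:
  deltas: [5,2.4,0,1.3,0,5,2.4,0,1.3,0,5,2.4,0,1.3,0,5,2.4,0,1.3,0]
  squeeze: 30

```text
clock: 31.4
position: [0.6264, 0.1429, 0.2808]
ee_rot: [-0.0, 0.62, 0.784, 0.0]
contact_force: [-5.0, -1.6, 3.9]
width: 0.0097
gripper_force: 30.5
```

```bash
python3 -c "
from h import *
rep()"
```

```text
t 31.4 L [0.0943 0.0586 0.2808] r 0.1226 al 61.48 F [-5.25 -0.42  3.85] M [-0.435  0.904  0.315] Tx 0.166 noM -0.27 w 0.0097 30.5
```

>>> apply_moves:
  deltas: [5,0.6,0,0.4,0,5,0.6,0,0.4,0,5,0.6,0,0.4,0,5,0.6,0,0.4,0,5,0.6,0,0.4,0,5,0.6,0,0.4,0]

```text
clock: 31.9
position: [0.6264, 0.143, 0.2807]
ee_rot: [0.0, 0.62, 0.784, 0.0]
contact_force: [-6.0, -3.5, 6.0]
width: 0.0098
gripper_force: 30.7
```

```bash
python3 -c "
from h import *
rep()
p=get_image('scene');cv2.imwrite('pics/end.png',p['frame'][:,:,::-1])
for q in ['spare_jar','bottle','kit_box','tube_rack']: print(q,[(np.round(d['point'],1).tolist(),round(d['score'],2)) for d in place_of(q,p)[:1]])
w=get_image('wrist');print([(d['score'],loc(unproj(w,d['point'],.076))) for d in place_of('speed_top',w)[:1]])"
```

```text
t 31.9 L [0.0943 0.0586 0.2807] r 0.1227 al 61.45 F [-6.68 -1.97  5.98] M [-0.575  1.006  0.252] Tx 0.017 noM -0.559 w 0.0098 30.7
spare_jar [([357.3, 403.2], 0.9)]
bottle [([298.1, 175.6], 0.48)]
kit_box [([212.7, 210.2], 0.75)]
tube_rack [([463.5, 357.2], 0.77)]
[(0.57, array([-0.11101495,  0.03848443,  0.076     ]))]
```

View pics/end.png

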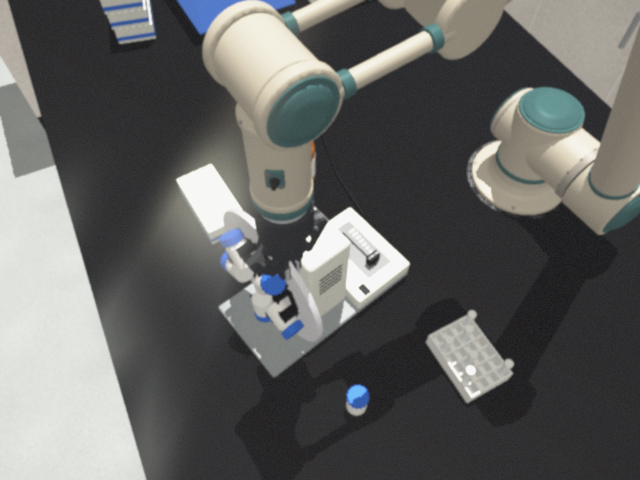

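```bash
python3 -c "
from rig import *
print(sign_off())"
```

```text
the job is handed in; nothing more can be done
None
```

I slid the speed control to its slow-end stop first. Then I found the heavy side by turning the disc by hand, and the gripper now holds the disc still by its rim with that side down to within about 5° (estimated from the force readings). The gripper sits about 30° off the top, leaving the top clear for the counterweight. The final picture shows the loose things where they were, and I handed the job in at about 32 s; the sign-off gave no verdict.

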